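Weigh the stones wiped off a soil sorting board

TASK

Weigh the stones left on the white sorting board: press the balance's tare key first, push the steel tray in under the board's open lip, wipe all the stones off the board into the tray with the scraper block (no fingers on them there), and tip them all from the tray's spout into the basin on the balance. With the stones in the basin press the record key, and do not press tare again. At the end the scraper stands upright on its rubber mat, the empty tray lies in under the lip, the basin is centred on the balance, and everything else is undisturbed.

Things in the scene. Friction and masses are not known exactly. Their poses are not given: they have to be found in the camera images.
- board: The sorting board, fixed: a white deck 152 (x) by 270 (y) mm on short legs, top 55 mm and underside 43 mm above the table. Rims 15 mm high stand on it along both long sides (inner faces at x = -70 and +70 mm) and at the back (inner face y = +139 mm). The end at y = -125 mm is the open lip; below it the first 50 mm in are clear. Origin on the table, midway across, z up.
- board_lip (a point): The middle of the open lip's edge at deck-top height (board frame 0, -125, 55 mm), axes as the board's. Stones wiped over it fall into the tray when the tray lies along the lip with its board-side wall 10 to 25 mm in under it: tray origin near (-5, -160) mm in the board's frame.
- tray: Steel collecting tray, loose, 0.16 kg, 110 mm wide (y); floor 3 mm, walls 28 mm high along both sides and at the +x end; open spout at x = -114 mm. To hold it: an upright black plate at the +x end, 12 mm thick (x 101 to 113), 50 mm wide in y, up to z = 66 mm; grip at (107, 0, 47), closing along x. Origin at the floor's underside. Starts by the lip, +y side to it, a few cm short of reaching under.
- tray_spout (a point): The middle of the spout's upper edge (tray frame -114, 0, 9 mm); the last 40 mm of the floor rise to it by 6 mm. The floor is smooth: stones slide out when the tray is tipped spout down by more than about 32 degrees (0.56 rad).
- scraper: The scraper block, loose, 0.18 kg: a sole 90 (x) by 34 (y) mm and 26 mm high with an upright wooden grip on it, 66 (x) by 18 (y) mm, reaching up to z = 76 mm. Origin at the centre of its underside. It stands upright on its mat; the fingers close along its y axis on the grip, with the TCP about 57 mm above its underside.
- mat: The scraper's place: a black rubber mat 160 (x) by 100 (y) mm, 3 mm thick, fixed. Origin on the table under its centre. The mat and the clear dish may change places from start to start.
- platform (a point): The centre of the balance's steel platform, 180 (x) by 190 (y) mm, on its top, 50 mm above the table. The balance, fixed, is 280 (x) by 200 (y) mm, its low key panel on the side that faces the robot (-x). Axes as the balance's.
- basin: The white weighing basin standing on the balance's platform, loose, 0.25 kg: an open box 160 (x) by 175 (y) by 45 mm, walls and floor 3 mm. Origin at the centre of its underside; its rim is 45 mm above that, 95 mm above the table.
- tare (a joint): The tare key of the balance: of the two raised round keys on its panel (each 22 mm across, white, 48 mm apart) the one nearer the panel's end, on the +y side (the robot's left). 0 up, 0.005 m fully pressed. It springs back; fully down takes about 4 N.
- tare_top (a point): The middle of the tare key's top, about 58 mm above the table; press straight down.
- record (a joint): The record key, which stores the reading: the other raised round key, 48 mm to the -y side of the tare key, next to the display. 0 up, 0.005 m fully pressed; works like the tare key.
- record_top (a point): The middle of the record key's top, about 58 mm above the table; press straight down.
- stone0: A stone chip, loose, 14 g, about 22 by 17 by 13 mm. Origin in the middle of its underside as it first lies; it may roll over. May be absent.
- stone1: A stone chip, loose, 14 g, about 19 by 19 by 14 mm. Origin in the middle of its underside as it first lies; it may roll over. May be absent.
- stone2: A stone chip, loose, 14 g, about 23 by 16 by 12 mm. Origin in the middle of its underside as it first lies; it may roll over. May be absent.
- stone3: A stone chip, loose, 14 g, about 22 by 17 by 13 mm. Origin in the middle of its underside as it first lies; it may roll over. May be absent.
- stone4: A stone chip, loose, 14 g, about 19 by 19 by 14 mm. Origin in the middle of its underside as it first lies; it may roll over. May be absent.
- stone5: A stone chip, loose, 14 g, about 23 by 16 by 12 mm. Origin in the middle of its underside as it first lies; it may roll over. May be absent.
- stone6: A stone chip, loose, 14 g, about 22 by 17 by 13 mm. Origin in the middle of its underside as it first lies; it may roll over. May be absent.
- stone7: A stone chip, loose, 14 g, about 19 by 19 by 14 mm. Origin in the middle of its underside as it first lies; it may roll over. May be absent.
- stone8: A stone chip, loose, 14 g, about 23 by 16 by 12 mm. Origin in the middle of its underside as it first lies; it may roll over. May be absent.
- dish: Bystander, to be left alone: a clear plastic dish 90 mm across and 20 mm high. Origin at its underside's centre.
- jar: Bystander, to be left alone: a small amber sample jar 52 mm across, 65 mm high, with a white lid. Origin at its underside's centre.
- spatula: Bystander, to be left alone: a lab spatula 180 mm long, lying on the table near the robot. Origin under its middle.
Mind the look-alikes: they are no part of the job. What is meant by the scraper is not green, and is the smaller of those in its own colour.

How it is judged:
On the way, in this order (a step that is already met when the one before it is completed fails the run):
1. the balance is tared: the tare key is pressed down while the basin stands on the platform (value of joint tare above 0.0035 m and horizontal distance between basin and platform below 0.025 m and angle between basin's own z axis and vertical below 0.08 rad), for 0.05 s.
2. all the stones lie in the tray (x of stone0 in the frame of tray between -0.118 and 0.102 m and y of stone0 in the frame of tray between -0.054 and 0.054 m and z of stone0 in the frame of tray between -0.005 and 0.045 m and x of stone1 in the frame of tray between -0.118 and 0.102 m and y of stone1 in the frame of tray between -0.054 and 0.054 m and z of stone1 in the frame of tray between -0.005 and 0.045 m and x of stone2 in the frame of tray between -0.118 and 0.102 m and y of stone2 in the frame of tray between -0.054 and 0.054 m and z of stone2 in the frame of tray between -0.005 and 0.045 m and x of stone3 in the frame of tray between -0.118 and 0.102 m and y of stone3 in the frame of tray between -0.054 and 0.054 m and z of stone3 in the frame of tray between -0.005 and 0.045 m and x of stone4 in the frame of tray between -0.118 and 0.102 m and y of stone4 in the frame of tray between -0.054 and 0.054 m and z of stone4 in the frame of tray between -0.005 and 0.045 m and x of stone5 in the frame of tray between -0.118 and 0.102 m and y of stone5 in the frame of tray between -0.054 and 0.054 m and z of stone5 in the frame of tray between -0.005 and 0.045 m and x of stone6 in the frame of tray between -0.118 and 0.102 m and y of stone6 in the frame of tray between -0.054 and 0.054 m and z of stone6 in the frame of tray between -0.005 and 0.045 m and x of stone7 in the frame of tray between -0.118 and 0.102 m and y of stone7 in the frame of tray between -0.054 and 0.054 m and z of stone7 in the frame of tray between -0.005 and 0.045 m and x of stone8 in the frame of tray between -0.118 and 0.102 m and y of stone8 in the frame of tray between -0.054 and 0.054 m and z of stone8 in the frame of tray between -0.005 and 0.045 m), for 0.3 s.
3. the tray is tipped spout down over the basin (angle between tray's own z axis and vertical above 0.35 rad and x of tray_spout in the frame of basin between -0.085 and 0.085 m and y of tray_spout in the frame of basin between -0.09 and 0.09 m and z of tray_spout in the frame of basin between 0 and 0.2 m), for 0.1 s.
4. all the stones lie in the basin (x of stone0 in the frame of basin between -0.082 and 0.082 m and y of stone0 in the frame of basin between -0.089 and 0.089 m and z of stone0 in the frame of basin between -0.005 and 0.05 m and x of stone1 in the frame of basin between -0.082 and 0.082 m and y of stone1 in the frame of basin between -0.089 and 0.089 m and z of stone1 in the frame of basin between -0.005 and 0.05 m and x of stone2 in the frame of basin between -0.082 and 0.082 m and y of stone2 in the frame of basin between -0.089 and 0.089 m and z of stone2 in the frame of basin between -0.005 and 0.05 m and x of stone3 in the frame of basin between -0.082 and 0.082 m and y of stone3 in the frame of basin between -0.089 and 0.089 m and z of stone3 in the frame of basin between -0.005 and 0.05 m and x of stone4 in the frame of basin between -0.082 and 0.082 m and y of stone4 in the frame of basin between -0.089 and 0.089 m and z of stone4 in the frame of basin between -0.005 and 0.05 m and x of stone5 in the frame of basin between -0.082 and 0.082 m and y of stone5 in the frame of basin between -0.089 and 0.089 m and z of stone5 in the frame of basin between -0.005 and 0.05 m and x of stone6 in the frame of basin between -0.082 and 0.082 m and y of stone6 in the frame of basin between -0.089 and 0.089 m and z of stone6 in the frame of basin between -0.005 and 0.05 m and x of stone7 in the frame of basin between -0.082 and 0.082 m and y of stone7 in the frame of basin between -0.089 and 0.089 m and z of stone7 in the frame of basin between -0.005 and 0.05 m and x of stone8 in the frame of basin between -0.082 and 0.082 m and y of stone8 in the frame of basin between -0.089 and 0.089 m and z of stone8 in the frame of basin between -0.005 and 0.05 m), for 0.3 s.
5. the record key is pressed with all the stones in the basin (all of step 4 and value of joint record above 0.0035 m), for 0.05 s.
At the end, for the whole second after the job is handed in: All stones rest in the basin, upright within 25 mm of the platform centre; the tray lies flat along the board's lip (origin x -40 to 30, y -180 to -138 mm in the board frame, 0.15 rad of parallel); the scraper stands upright within 40 mm of its mat's centre; all at rest (all of step 4 and linear speed of each of stone0, stone1, stone2, stone3, stone4, stone5, stone6, stone7, stone8, tray, scraper below 0.03 m/s and x of tray in the frame of board between -0.04 and 0.03 m and y of tray in the frame of board between -0.18 and -0.138 m and z of tray in the frame of board between -0.004 and 0.008 m and angle between each of tray, scraper, basin's own z axis and vertical below 0.08 rad and angle between the x axis of tray and the x axis of board, either way round below 0.15 rad and horizontal distance between scraper and mat below 0.04 m and height (world z) of scraper below 0.012 m and horizontal distance between basin and platform below 0.025 m); the robot touches nothing.
It fails at once if the tare key is pressed with stones in the basin (value of joint tare above 0.0035 m and ((x of stone0 in the frame of basin between -0.082 and 0.082 m and y of stone0 in the frame of basin between -0.089 and 0.089 m and z of stone0 in the frame of basin between -0.005 and 0.05 m) or (x of stone1 in the frame of basin between -0.082 and 0.082 m and y of stone1 in the frame of basin between -0.089 and 0.089 m and z of stone1 in the frame of basin between -0.005 and 0.05 m) or (x of stone2 in the frame of basin between -0.082 and 0.082 m and y of stone2 in the frame of basin between -0.089 and 0.089 m and z of stone2 in the frame of basin between -0.005 and 0.05 m) or (x of stone3 in the frame of basin between -0.082 and 0.082 m and y of stone3 in the frame of basin between -0.089 and 0.089 m and z of stone3 in the frame of basin between -0.005 and 0.05 m) or (x of stone4 in the frame of basin between -0.082 and 0.082 m and y of stone4 in the frame of basin between -0.089 and 0.089 m and z of stone4 in the frame of basin between -0.005 and 0.05 m) or (x of stone5 in the frame of basin between -0.082 and 0.082 m and y of stone5 in the frame of basin between -0.089 and 0.089 m and z of stone5 in the frame of basin between -0.005 and 0.05 m) or (x of stone6 in the frame of basin between -0.082 and 0.082 m and y of stone6 in the frame of basin between -0.089 and 0.089 m and z of stone6 in the frame of basin between -0.005 and 0.05 m) or (x of stone7 in the frame of basin between -0.082 and 0.082 m and y of stone7 in the frame of basin between -0.089 and 0.089 m and z of stone7 in the frame of basin between -0.005 and 0.05 m) or (x of stone8 in the frame of basin between -0.082 and 0.082 m and y of stone8 in the frame of basin between -0.089 and 0.089 m and z of stone8 in the frame of basin between -0.005 and 0.05 m))).
It fails at once if the fingers touch a stone that lies on the sorting board ((contact force between the fingers and stone0 above 0.3 N and x of stone0 in the frame of board between -0.075 and 0.075 m and y of stone0 in the frame of board between -0.12 and 0.14 m and z of stone0 in the frame of board between 0.045 and 0.085 m) or (contact force between the fingers and stone1 above 0.3 N and x of stone1 in the frame of board between -0.075 and 0.075 m and y of stone1 in the frame of board between -0.12 and 0.14 m and z of stone1 in the frame of board between 0.045 and 0.085 m) or (contact force between the fingers and stone2 above 0.3 N and x of stone2 in the frame of board between -0.075 and 0.075 m and y of stone2 in the frame of board between -0.12 and 0.14 m and z of stone2 in the frame of board between 0.045 and 0.085 m) or (contact force between the fingers and stone3 above 0.3 N and x of stone3 in the frame of board between -0.075 and 0.075 m and y of stone3 in the frame of board between -0.12 and 0.14 m and z of stone3 in the frame of board between 0.045 and 0.085 m) or (contact force between the fingers and stone4 above 0.3 N and x of stone4 in the frame of board between -0.075 and 0.075 m and y of stone4 in the frame of board between -0.12 and 0.14 m and z of stone4 in the frame of board between 0.045 and 0.085 m) or (contact force between the fingers and stone5 above 0.3 N and x of stone5 in the frame of board between -0.075 and 0.075 m and y of stone5 in the frame of board between -0.12 and 0.14 m and z of stone5 in the frame of board between 0.045 and 0.085 m) or (contact force between the fingers and stone6 above 0.3 N and x of stone6 in the frame of board between -0.075 and 0.075 m and y of stone6 in the frame of board between -0.12 and 0.14 m and z of stone6 in the frame of board between 0.045 and 0.085 m) or (contact force between the fingers and stone7 above 0.3 N and x of stone7 in the frame of board between -0.075 and 0.075 m and y of stone7 in the frame of board between -0.12 and 0.14 m and z of stone7 in the frame of board between 0.045 and 0.085 m) or (contact force between the fingers and stone8 above 0.3 N and x of stone8 in the frame of board between -0.075 and 0.075 m and y of stone8 in the frame of board between -0.12 and 0.14 m and z of stone8 in the frame of board between 0.045 and 0.085 m)).
It fails at once if a bystander is moved more than 30 mm (distance of any of dish, jar, spatula from where it was at the start of the episode above 0.03 m).
Of stone0, stone1, stone2, stone3, stone4, stone5, stone6, stone7, stone8 only 6 to 9 are there at a start; the rules pass over those that are not, and their reading is None.
At some moment in a run one of scraper, stone0, stone1, stone2, stone3, stone4, stone5, stone6, stone7, stone8 may be knocked a few centimetres aside while the robot is not near it.
It also fails if it takes over 208 s, if anything falls off the work surface, if the arm or the gripper's body presses on something with over 40 N, if the wrist force passes 120 N, or if a joint passes its speed limit or range.

ROBOT

A 6-joint arm with a two-finger parallel gripper is mounted at the origin on the work surface. World frame = base frame: x ahead of the robot, y to its left, z up, the work surface at z = 0. Lengths are in m, angles in rad, forces in N, time in s.
With the tool pointing down it reaches from about 0.35 to 0.85 m from the base axis. Payload 8.1 kg.
Tool frame: the origin (TCP) lies between the finger pads, 19 mm behind the fingertips; this is the grasp point; z points along the fingers, y is the line along which they close (so a half turn about z gives the same grasp; the last joint's range is limited). The gripper opens to 93 mm and grips with 3 to 60 N. Pads are 15 mm wide; open, the fingers measure 128 mm over their backs; the gripper's body (75 mm by 188 mm) begins 65 mm behind the grasp point.
Start: joints at [1.058, 0.13, 1.488, -0, 1.523, -0.085], TCP at [0.249, 0.546, 0.237] pointing down, gripper open.
Joint ranges: [-2.96, 2.96], [-0.89, 2.26], [0.02, 2.5], [-1.34, 4.48], [0, 2.73], [-2.66, 2.66]. Speed limits (rad/s): [2.39, 2.39, 2.79, 3.14, 3.14, 3.14].

INTERFACE

Orientations are given as a rotation vector (axis times angle).
In Python, from plant import status, eyes, robot gives the robot as it stands. The module is installed in compiled form; this text tells all that it offers.
- The arm moves only by the tool servo_tool, never from a script. Its argument "plan" is text: rows parted by semicolons, each of 4 numbers parted by spaces: the shift along the tool's x, y, z in m, then the turn about the tool's z in degrees. A call has 1 to 12 rows; each row is the pose to reach, as a shift and turn from the pose commanded when the call began, along the tool's axes at that moment; what a row does not reach only later rows make up. A row lasts 1/12 s, in which the tool goes at most 41.7 mm and 7.16 degrees, less where a joint would pass 70% of its speed; a pose out of reach is approached as far as the arm can. A call with a gripper value outside its range is refused whole. "grip" is the closure, from -1 (fully open) to 1 (shut), set as the call begins (left out, the last holds). The fingers move at their own pace and stop on an object; "grip_force" is the grip in N (left out, the last holds). Time passes only in rows, so rows that repeat a pose let the fingers close. It gives the time, the measured TCP pose, the force, the opening and the grip force at its end, in the units of the state.
- status.read_state(): the state, without advancing time (a new reading comes with each control period).
- eyes.read_camera(name): name is "scene" or "top"; returns a dict with "image" (400x640x3 uint8, blue, green, red), "fovy" (degrees; the focal length in pixels is half the picture's height over the tangent of half this angle, whatever the lens; pixels are square), "cx", "cy" (the principal point, pixels), "world_from_camera" (4x4, takes a point from camera to world coordinates). Camera axes: x right, y down, z forward; pixel columns grow to the right and rows downward; lengths in m; the calibration is good to about 2 mm. A picture is of the moment at which its call begins. There is no depth.
- robot.close_job(): hands the job in; it is judged then, once.
The state is a dict: "t": time; "q": joint angles; "dq": joint speeds; "joint_torque": joint torques, N m; "tool_pos": TCP position; "orientation": TCP orientation; "force": force on the tool from outside, world axes, zero at the start; "wrist_torque": the same for the moment, N m; "opening": finger opening in m; "gripper_force": force on a finger pad.
Only numpy, scipy, OpenCV 4.12 (cv2) and the standard library are available. Lean on these libraries where they do the work, as an engineer would, in place of code of your own. Each camera call takes 0.05 s, during which the arm holds its last target. There are 200 camera calls.

## Working session

There is one attempt and no reset: what is moved stays moved. The work goes in short steps, Python scripts to look and compute and a tool call to move; the robot and the scene stay as the last step left them, time stands still between calls to the robot, and variables do not carry over. Pictures are saved under pics/ and viewed, at most 14 in all, crops included, and the job is handed in when it is done.

Besides the shell and the picture viewer there is one more tool, called as name(argument=value, ...) on one line, values as JSON. servo_tool: Moves the arm, as the interface text tells. Its arguments: {"type":"object","properties":{"plan":{"type":"string"},"grip":{"type":"number"},"grip_force":{"type":"number"}},"required":["plan"]}

```bash
mkdir -p pics
cat > h.py <<'E'
import numpy as np,cv2
from plant import status,eyes,robot
def cam(n):
    c=eyes.read_camera(n);c['f']=200/np.tan(np.radians(c['fovy'])/2);return c
def ray(c,u,v,z):
    M=np.array(c['world_from_camera']);d=M[:3,:3]@np.array([(u-c['cx'])/c['f'],(v-c['cy'])/c['f'],1])
    o=M[:3,3];return o+d*(z-o[2])/d[2]
def proj(c,p):
    M=np.linalg.inv(np.array(c['world_from_camera']));q=M[:3,:3]@np.array(p)+M[:3,3]
    return q[0]/q[2]*c['f']+c['cx'],q[1]/q[2]*c['f']+c['cy']
E
python3 - <<'E'
from h import *
for n in('top','scene'):
    c=cam(n);cv2.imwrite(f'pics/{n}0.png',cv2.resize(c['image'],(800,500),interpolation=cv2.INTER_CUBIC))
    print(n,c['fovy'],c['cx'],c['cy'],np.round(c['world_from_camera'],3).tolist())
s=status.read_state();print(s['t'],s['tool_pos'],s['orientation'],s['opening'],s['force'])
E
```

```text
top 44.35385034931208 323.2403600647184 195.55112255027015 [[-0.009, -0.997, 0.082, 0.428], [-1.0, 0.009, -0.002, 0.089], [0.001, -0.082, -0.997, 1.388], [0.0, 0.0, 0.0, 1.0]]
scene 46.38471630712217 322.4292956606857 208.68427385556225 [[-0.864, 0.434, -0.254, 0.894], [0.503, 0.737, -0.451, 0.761], [-0.008, -0.518, -0.855, 1.332], [0.0, 0.0, 0.0, 1.0]]
0.1 [0.24870385 0.54551574 0.23651547] [-6.66819535e-01 -3.06958641e+00  2.45912692e-03] 0.09336979194369999 [-0.35559632  0.04703071  0.11545772]
```

View pics/top0.png

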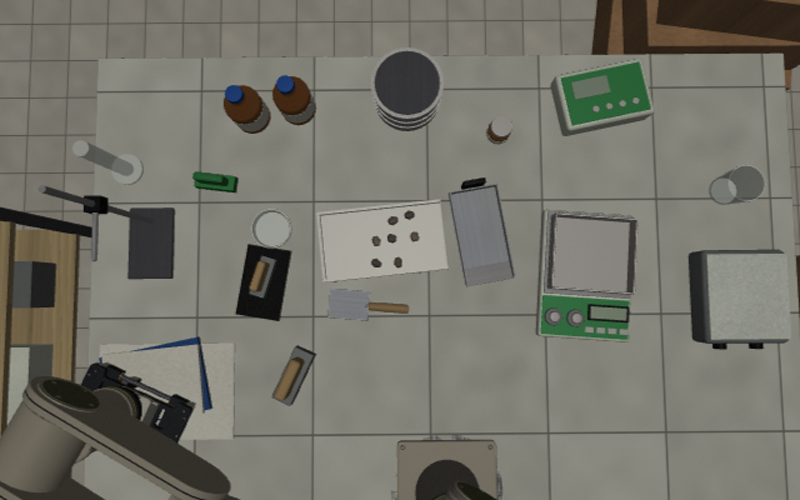

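View pics/scene0.png

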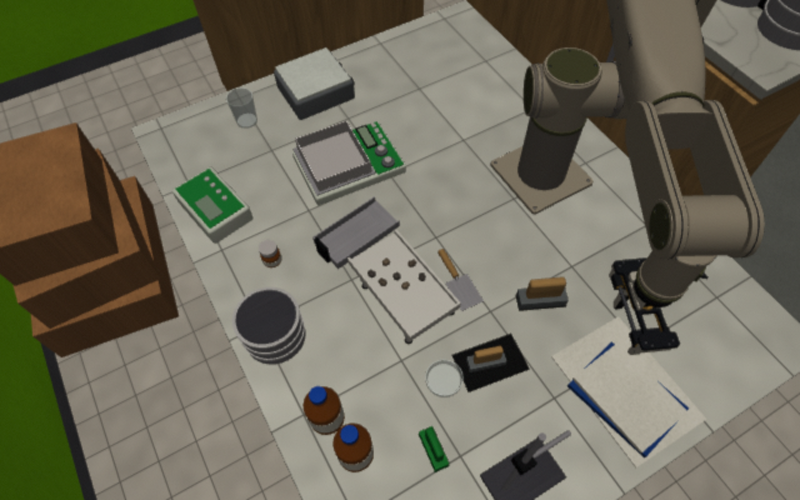

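The pictures show:
- **Board and stones:** the white board is at px (385,240), with 7 stones on it and the lip on its right.
- **Tray:** it is at (482,235), with the plate at the far end (473,183) and the spout towards the robot.
- **Balance:** it is at (590,275), with the basin on it. Tare is at (553,316) and record at (574,317).
- **Scraper:** the smaller wooden one, on the black mat at (263,280). The larger look-alike is at (293,375), and the green one is at (215,182).

Next I'll measure.

```bash
cat > m.py <<'E'
from h import *
def roi(mask,x0,y0,x1,y1):
    m=np.zeros_like(mask);s=np.s_[int(y0/1.25):int(y1/1.25),int(x0/1.25):int(x1/1.25)];m[s]=mask[s];return m
def big(mask,n=1):
    cs,_=cv2.findContours(mask,cv2.RETR_EXTERNAL,cv2.CHAIN_APPROX_NONE)
    return sorted(cs,key=cv2.contourArea,reverse=True)[:n]
def rect(c,cnt,z):
    P=np.array([ray(c,u,v,z)[:2] for u,v in cnt[:,0,:]],np.float32)
    (ce,wh,a)=cv2.minAreaRect(P*1000);b=cv2.boxPoints((ce,wh,a));return np.round(ce,1),np.round(wh,1),round(a,1),np.round(b).astype(int).tolist()
E
python3 - <<'E'
from m import *
c=cam('top');im=c['image'];cv2.imwrite('pics/raw.png',im);hsv=cv2.cvtColor(im,cv2.COLOR_BGR2HSV)
H,S,V=cv2.split(hsv)
def pr(n,m,z,k=1):
    for q in big(m,k):print(n,z,cv2.contourArea(q),*rect(c,q,z))
for (x,y) in [(340,240),(480,235),(590,255),(553,316),(263,275),(250,300),(420,300),(250,250),(430,160)]:
    print((x,y),hsv[int(y/1.25),int(x/1.25)])
w=((V>195)&(S<40)).astype(np.uint8)
pr('board',roi(w,308,195,455,290),.06)
pr('mat',roi((V<50).astype(np.uint8),225,235,300,330),.003)
wood=((H>5)&(H<25)&(S>80)&(V>90)).astype(np.uint8)
pr('scr',roi(wood,240,250,290,300),.076)
pr('grnpanel',roi(((H>40)&(H<90)&(S>100)).astype(np.uint8),530,285,640,350),.05)
pr('plate',roi((V<60).astype(np.uint8),450,165,495,200),.066)
y,x=230,0
big4=[cv2.resize(im[a:b,l:r],None,fx=f,fy=f,interpolation=cv2.INTER_CUBIC) for a,b,l,r,f in [(130,280,350,520,4.0)]]
cv2.imwrite('pics/crop1.png',big4[0]);cv2.imwrite('pics/crop2.png',cv2.resize(im[150:270,180:370],None,fx=4,fy=4,interpolation=cv2.INTER_CUBIC))
E
```

```text
(340, 240) [ 25  18 170]
(480, 235) [113   8 121]
(590, 255) [ 15  15 137]
(553, 316) [ 21  13 142]
(263, 275) [ 18 112  50]
(250, 300) [20 43 18]
(420, 300) [ 27  19 135]
(250, 250) [30 14 18]
(430, 160) [ 27  22 130]
mat 0.003 1870.0 [458.6 406.3] [ 98.1 158.9] 80.7 [[372, 371], [529, 345], [545, 442], [388, 468]]
scr 0.076 102.5 [470.9 402.7] [14.4 63.8] 72.1 [[438, 406], [499, 386], [503, 400], [443, 419]]
grnpanel 0.05 1536.0 [ 376.2 -301.9] [185.7  83. ] 85.6 [[328, -391], [410, -398], [425, -212], [342, -206]]
plate 0.066 88.5 [668.7 -64. ] [16.5 53.5] 9.9 [[656, -39], [665, -92], [681, -89], [672, -36]]
```

View pics/crop1.png

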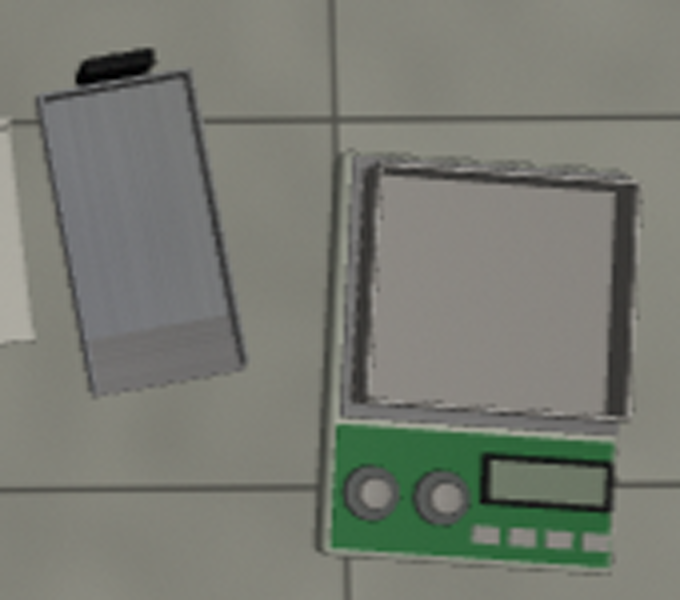

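View pics/crop2.png

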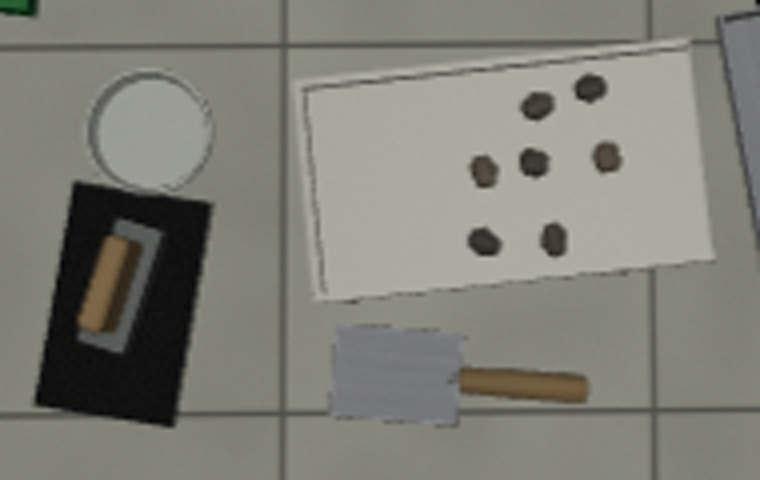

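Crop 1 (offset 350,130, scale 4) shows tare at (377,493), record at (447,498), the basin's rim and the tray's corners. Crop 2 (offset 180,150) shows the board's corners, the mat, the scraper and the 7 stones.

Run:
```python
from h import *
c=cam('top');s=cam('scene')
A=lambda u,v,z:ray(c,350+u/4,130+v/4,z)*1000
B=lambda u,v,z:ray(c,180+u/4,150+v/4,z)*1000
r=lambda n,*p:print(n,*[np.round(q[:2]).astype(int).tolist() for q in p],'ctr',np.round(np.mean(p,0)[:2]).astype(int).tolist())
r('tare',A(377,493,.058));r('rec',A(447,498,.058))
r('basin rim',A(377,152,.095),A(639,183,.095),A(630,420,.095),A(347,414,.095))
r('basin floor',A(382,167,.053),A(617,190,.053),A(607,415,.053),A(368,403,.053))
r('tray walltop +x corners',A(38,98,.028),A(190,70,.028)); r('spout corners',A(95,397,.015),A(245,366,.015))
r('board rimtop bl,br',B(295,80,.07),B(317,300,.07));r('rim lip ends',B(690,38,.07),B(714,262,.07));r('lip',B(692,46,.055),B(713,256,.055))
r('scr sole',B(115,218,.029),B(163,230,.029),B(125,353,.029),B(77,340,.029))
r('scr grip',B(103,235,.079),B(125,240,.079),B(103,332,.079),B(80,325,.079))
for n,p in dict(tare=A(377,493,.058),rec=A(447,498,.058),plate=[668,-64,66],scr=B(103,284,.079)).items():print(n,np.round(np.array(proj(s,np.array(p)/1000))*1.25))
```

```text
tare [378, -237] ctr [378, -237]
rec [374, -284] ctr [374, -284]
basin rim [604, -235] [582, -408] [425, -396] [431, -210] ctr [510, -312]
basin floor [599, -248] [582, -409] [429, -396] [438, -234] ctr [512, -322]
tray walltop +x corners [653, -15] [672, -122] ctr [663, -69]
spout corners [444, -53] [465, -158] ctr [455, -106]
board rimtop bl,br [606, 275] [458, 260] ctr [532, 267]
rim lip ends [633, 7] [481, -7] ctr [557, 0]
lip [630, 5] [486, -7] ctr [558, -1]
scr sole [517, 405] [508, 372] [423, 397] [432, 430] ctr [470, 401]
scr grip [502, 401] [499, 387] [437, 401] [442, 416] ctr [470, 401]
tare [387. 156.]
rec [380. 145.]
plate [322. 242.]
scr [489. 348.]
```

```bash
cat > g.py <<'E'
import sys
from h import *
from scipy.spatial.transform import Rotation as R
# args: x,y,z(mm),closing angle(deg) ... ; each leg is from the previous target
s=status.read_state();p=np.array(s['tool_pos'])*1000;M=R.from_rotvec(s['orientation']).as_matrix();a=np.degrees(np.arctan2(M[1,1],M[0,1]))
print('now',np.round(p,1),'ang',round(a,1),'tilt',round(np.degrees(np.arccos(-M[2,2])),2),'t',s['t'],'op',round(s['opening']*1000,1),'gf',round(float(s['gripper_force']),1),'F',np.round(s['force'],1),'q',np.round(s['q'],2))
for w in sys.argv[1:]:
    t=np.array(eval('['+w+']'),float);d=(a-t[3]+90)%180-90
    ty=np.array([np.cos(np.radians(a)),np.sin(np.radians(a))]);tx=np.array([-ty[1],ty[0]])
    e=t[:3]-p;q1=np.degrees(np.arctan2(t[1],t[0]))
    print(w,'-> %.4f %.4f %.4f  %.1f'%(e[:2]@tx/1000,e[:2]@ty/1000,-e[2]/1000,d),'q6~%.0f'%(q1-(a-d)),'r %.0f'%np.hypot(*t[:2]),'rows %.1f'%max(np.linalg.norm(e)/41.7,abs(d)/7.16))
    p=t[:3];a=a-d
E
python3 g.py 480,150,240,30 378,-237,110,-5 378,-237,72,-5
```

```text
now [248.8 545.7 236.9] ang 65.5 tilt 0.05 t 0.25 op 93.1 gf 0.0 F [-0.2  0.9 -0. ] q [ 1.06  0.13  1.49  0.    1.52 -0.09]
480,150,240,30 -> -0.3746 -0.2641 -0.0031  35.5 q6~-13 r 503 rows 11.0
378,-237,110,-5 -> -0.2842 -0.2818 0.1300  35.0 q6~-27 r 446 rows 10.1
378,-237,72,-5 -> 0.0000 0.0000 0.0380  0.0 q6~-27 r 446 rows 0.9
```

servo_tool(plan="-0.3746 -0.2641 -0.003 35.5;-0.3746 -0.2641 -0.003 35.5;-0.3746 -0.2641 -0.003 35.5;-0.3746 -0.2641 -0.003 35.5;-0.3746 -0.2641 -0.003 35.5;-0.3746 -0.2641 -0.003 35.5;-0.3746 -0.2641 -0.003 35.5;-0.3746 -0.2641 -0.003 35.5;-0.3746 -0.2641 -0.003 35.5;-0.3746 -0.2641 -0.003 35.5;-0.3746 -0.2641 -0.003 35.5;-0.3746 -0.2641 -0.003 35.5", grip=1, grip_force=10)

```text
t: 1.25
tool_pos: [0.483, 0.1441, 0.2405]
orientation: [1.578, 2.713, -0.002]
force: [-0.6, 0.6, 1.1]
opening: 0.0176
gripper_force: 0.0
```

servo_tool(plan="-0.2842 -0.2818 0.13 35;-0.2842 -0.2818 0.13 35;-0.2842 -0.2818 0.13 35;-0.2842 -0.2818 0.13 35;-0.2842 -0.2818 0.13 35;-0.2842 -0.2818 0.13 35;-0.2842 -0.2818 0.13 35;-0.2842 -0.2818 0.13 35;-0.2842 -0.2818 0.13 35;-0.2842 -0.2818 0.13 35;-0.2842 -0.2818 0.13 35;-0.2842 -0.2818 0.13 35")

```text
t: 2.25
tool_pos: [0.3767, -0.2381, 0.1094]
orientation: [-2.32, -2.116, 0.001]
force: [0.1, 1.1, 0.4]
opening: 0.0011
gripper_force: 0.0
```

```bash
python3 g.py 378,-237,72,-5
```

```text
now [ 376.7 -238.1  109.4] ang -5.3 tilt 0.12 t 2.25 op 1.1 gf 0.0 F [0.1 1.1 0.4] q [-0.68 -0.19  2.05 -0.    1.29 -0.59]
378,-237,72,-5 -> 0.0013 0.0012 0.0374  -0.3 q6~-27 r 446 rows 0.9
```

servo_tool(plan="0.001 0.001 0.02 0;0.001 0.001 0.03 0;0.001 0.001 0.034 0;0.001 0.001 0.036 0;0.001 0.001 0.038 0;0.001 0.001 0.038 0;0.001 0.001 0.038 0")

```text
t: 2.83
tool_pos: [0.3798, -0.2357, 0.0731]
orientation: [2.315, 2.123, 0.001]
force: [-1.0, 1.1, 2.9]
opening: 0.0005
gripper_force: 1.3
```

servo_tool(plan="0 0 0.002 0;0 0 0.004 0;0 0 0.004 0;0 0 0.004 0")

```text
t: 3.17
tool_pos: [0.3801, -0.2362, 0.0707]
orientation: [2.315, 2.121, 0.001]
force: [-7.2, 7.8, 22.5]
opening: 0.0008
gripper_force: 11.2
```

servo_tool(plan="0 0 -0.04 0;0 0 -0.08 0;0 0 -0.11 0;0 0 -0.11 0")

```text
t: 3.5
tool_pos: [0.3825, -0.2386, 0.186]
orientation: [2.308, 2.114, 0.003]
force: [1.3, -0.9, 1.8]
opening: 0.0007
gripper_force: 0.0
```

```bash
python3 g.py 600,-120,180,60 670,-66,120,100 670,-66,47,100
```

```text
now [ 382.5 -238.6  186. ] ang -5.0 tilt 0.69 t 3.5 op 0.7 gf 0.0 F [ 1.3 -0.9  1.8] q [-0.67 -0.27  1.96 -0.    1.44 -0.58]
600,-120,180,60 -> 0.1372 0.2063 0.0060  -65.0 q6~-71 r 612 rows 9.1
670,-66,120,100 -> -0.0336 0.0818 0.0600  -40.0 q6~-106 r 673 rows 5.6
670,-66,47,100 -> 0.0000 0.0000 0.0730  0.0 q6~-106 r 673 rows 1.8
```

```bash
python3 g.py 600,-120,180,-50 670,-66,120,-80 670,-66,47,-80
```

```text
now [ 382.5 -238.6  186. ] ang -5.0 tilt 0.69 t 3.5 op 0.7 gf 0.0 F [ 1.3 -0.9  1.8] q [-0.67 -0.27  1.96 -0.    1.44 -0.58]
600,-120,180,-50 -> 0.1372 0.2063 0.0060  45.0 q6~39 r 612 rows 6.3
670,-66,120,-80 -> 0.0883 0.0036 0.0600  30.0 q6~74 r 673 rows 4.2
670,-66,47,-80 -> 0.0000 0.0000 0.0730  0.0 q6~74 r 673 rows 1.8
```

servo_tool(plan="0.137 0.206 0.006 45;0.137 0.206 0.006 45;0.137 0.206 0.006 45;0.137 0.206 0.006 45;0.137 0.206 0.006 45;0.137 0.206 0.006 45;0.137 0.206 0.006 45;0.137 0.206 0.006 45;0.137 0.206 0.006 45", grip=-1)

```text
t: 4.25
tool_pos: [0.5962, -0.1171, 0.1713]
orientation: [-2.95, -1.079, 0.002]
force: [0.1, -0.5, 0.9]
opening: 0.0559
gripper_force: 0.0
```

servo_tool(plan="0.088 0.004 0.06 30;0.088 0.004 0.06 30;0.088 0.004 0.06 30;0.088 0.004 0.06 30;0.088 0.004 0.06 30;0.088 0.004 0.06 30;0.088 0.004 0.06 30")

```text
t: 4.83
tool_pos: [0.6661, -0.0653, 0.1136]
orientation: [3.128, 0.279, 0.002]
force: [-0.7, 0.3, 0.2]
opening: 0.0927
gripper_force: 0.0
```

```bash
python3 g.py 670,-66,47,-80
python3 - <<'E'
from m import *
c=cam('scene');V=c['image'].max(2);cv2.imwrite('pics/s1.png',cv2.resize(c['image'][120:280,180:400],(770,560)))
E
```

```text
now [666.1 -65.3 113.6] ang -79.8 tilt 0.08 t 4.8333 op 92.7 gf 0.0 F [-0.7  0.3  0.2] q [-0.17  0.4   1.41 -0.    1.34  1.22]
670,-66,47,-80 -> 0.0037 0.0014 0.0666  0.2 q6~74 r 673 rows 1.6
```

View pics/s1.png

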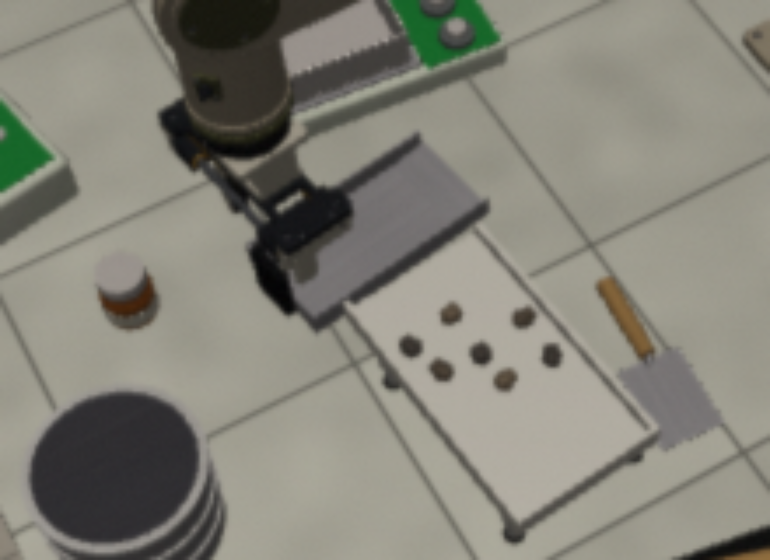

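The crop shows the gripper above and across the tray's plate (about px 280,265), and the stones have not moved.

servo_tool(plan="0.003 0.001 0.03 0;0.003 0.001 0.05 0;0.003 0.001 0.062 0;0.003 0.001 0.066 0;0.003 0.001 0.066 0")

```text
t: 5.3
tool_pos: [0.6698, -0.0649, 0.0475]
orientation: [3.129, 0.276, 0.002]
force: [0.2, 0.7, 0.9]
opening: 0.093
gripper_force: 0.0
```

servo_tool(plan="0 0 0 0;0 0 0 0;0 0 0 0;0 0 0 0;0 0 0 0;0 0 0 0;0 0 0 0;0 0 0 0", grip=1, grip_force=30)

```text
t: 5.97
tool_pos: [0.6701, -0.0646, 0.0471]
orientation: [3.129, 0.274, 0.002]
force: [0.9, -0.8, 4.8]
opening: 0.0498
gripper_force: 32.8
```

```bash
python3 g.py 663,-26,47,-84.4
```

```text
now [670.1 -64.6  47.1] ang -80.0 tilt 0.08 t 5.9667 op 49.8 gf 32.8 F [ 0.9 -0.8  4.8] q [-0.17  0.47  1.43 -0.    1.23  1.22]
663,-26,47,-84.4 -> -0.0003 -0.0393 0.0001  4.4 q6~82 r 664 rows 0.9
```

servo_tool(plan="0 0 -0.02 0;0 0 -0.04 0;0 0 -0.06 0;0 0 -0.06 0;0 0 -0.06 0;0 0 -0.06 0", grip_force=30)

```text
t: 6.47
tool_pos: [0.6686, -0.0642, 0.1045]
orientation: [-3.129, -0.273, 0.003]
force: [-0.8, -0.2, -2.2]
opening: 0.0498
gripper_force: 32.0
```

Run:
```python
from m import *
s=status.read_state();print(s['wrist_torque'],s['force'],s['tool_pos'])
c=cam('scene');cv2.imwrite('pics/s2.png',cv2.resize(c['image'][120:280,180:400],(550,400)))
```

```text
[ 0.04946099  0.02286377 -0.02198303] [-0.81385141 -0.16445193 -2.20573762] [ 0.66856939 -0.0641799   0.10450017]
```

View pics/s2.png

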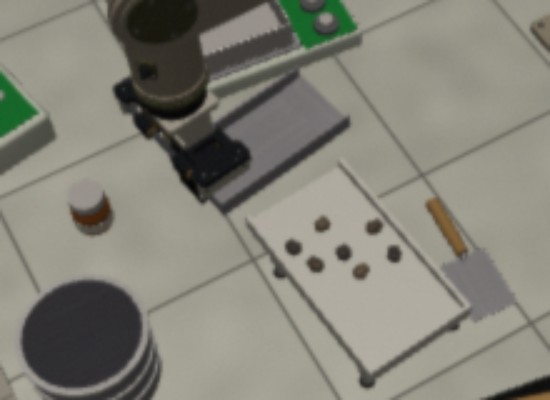

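Run:
```python
from h import *
c=cam('scene')
for z in(.01,.04,.06,.072):
  for y in (55,-55):
    d=np.sqrt(221**2-((.072-z)*1000)**2);p=np.array([669-d*.985-y*.174,-64-d*.174+y*.985,z*1000])/1000
    u,v=proj(c,p);print(z,y,round((u-180)*2.5),round((v-120)*2.5))
```

```text
0.01 55 348 147
0.01 -55 298 99
0.04 55 351 132
0.04 -55 300 83
0.06 55 352 122
0.06 -55 301 73
0.072 55 352 117
0.072 -55 300 68
```

servo_tool(plan="0 0 0 0;0 0 0 0;0 0 0 0;0 0 0 0;0 0 0 0;0 0 0 0", grip_force=10)

```text
t: 7.07
tool_pos: [0.6696, -0.0644, 0.1065]
orientation: [3.13, 0.273, 0.0]
force: [-0.2, 0.2, -2.5]
opening: 0.0499
gripper_force: 10.0
```

Run:
```python
from m import *
s=status.read_state();print(s['wrist_torque'],s['force'],s['tool_pos'])
c=cam('scene');cv2.imwrite('pics/s3.png',c['image'])
a=cv2.imread('pics/s2.png');b=cv2.resize(c['image'][120:280,180:400],(550,400));d=cv2.absdiff(a,b).max(2)>25
ys,xs=np.nonzero(d);print(len(xs),xs.min() if len(xs) else 0,xs.max() if len(xs) else 0,ys.min() if len(xs) else 0,ys.max()if len(xs) else 0)
```

```text
[-0.00493259  0.04781578 -0.01077276] [-0.15638765  0.19952857 -2.48485136] [ 0.66958994 -0.06436574  0.10647451]
784 113 349 3 214
```

servo_tool(plan="0 0 0 0;0 0 0 0;0 0 0 0;0 0 0 0;0 0 0 0;0 0 0 0", grip_force=4)

```text
t: 7.62
tool_pos: [0.6696, -0.0644, 0.1065]
orientation: [3.13, 0.273, 0.0]
force: [-0.7, -0.1, -0.5]
opening: 0.0501
gripper_force: 4.0
```

Run:
```python
from m import *
s=status.read_state();print(s['wrist_torque'],s['force'],s['tool_pos'])
c=cam('scene');
a=cv2.resize(cv2.imread('pics/s3.png')[120:280,180:400],(550,400));b=cv2.resize(c['image'][120:280,180:400],(550,400));d=cv2.absdiff(a,b).max(2)>25
ys,xs=np.nonzero(d);print(len(xs),xs.min() if len(xs) else 0,xs.max() if len(xs) else 0,ys.min() if len(xs) else 0,ys.max()if len(xs) else 0)
cv2.imwrite('pics/s4.png',b)
```

```text
[-0.02413492  0.20160301  0.04109927] [-0.66391285 -0.08961095 -0.4765007 ] [ 0.66956816 -0.06436227  0.10651105]
7713 164 350 70 222
```

View pics/s4.png

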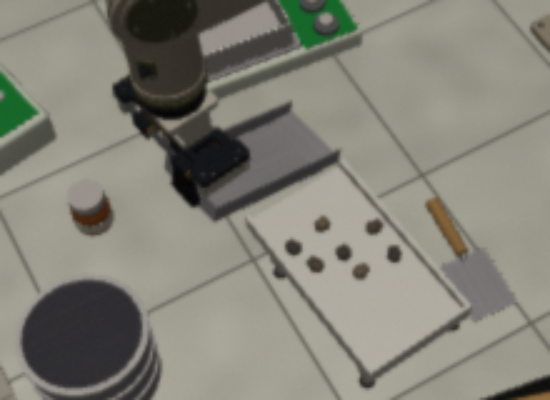

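The picture shows the tray drooped, with its spout on the table (px 340,155). So 4 N lets it pivot in the fingers and 10 N or more holds it level. I'll lower it flat and slide it under the lip.

servo_tool(plan="0 0 0.02 0;0 0 0.04 0;0 0 0.052 0;0 0 0.058 0;0 0 0.059 0;0 0 0.059 0")

```text
t: 8.17
tool_pos: [0.6695, -0.0643, 0.0474]
orientation: [-3.13, -0.273, 0.001]
force: [-0.2, 0.3, -1.7]
opening: 0.0501
gripper_force: 5.7
```

servo_tool(plan="0 0 0 0;0 0 0 0;0 0 0 0;0 0 0 0;0 0 0 0", grip=0.2)

```text
t: 8.58
tool_pos: [0.6697, -0.0644, 0.0477]
orientation: [3.13, 0.274, 0.001]
force: [1.0, 0.5, -1.0]
opening: 0.0502
gripper_force: 5.4
```

servo_tool(plan="0 0 0 0;0 0 0 0;0 0 0 0;0 0 0 0;0 0 0 0", grip=1, grip_force=15)

```text
t: 9.0
tool_pos: [0.6696, -0.0644, 0.0475]
orientation: [3.13, 0.274, 0.0]
force: [0.7, -0.2, -0.3]
opening: 0.0497
gripper_force: 16.7
```

```bash
python3 g.py 663,-26,47,-84.4
python3 - <<'E'
from m import *
c=cam('top');im=c['image'];cv2.imwrite('pics/t2.png',cv2.resize(im[140:250,240:440],(800,440),interpolation=cv2.INTER_CUBIC))
E
```

```text
now [669.6 -64.4  47.5] ang -80.0 tilt 0.01 t 9.0 op 49.7 gf 16.7 F [ 0.7 -0.2 -0.3] q [-0.17  0.47  1.43 -0.    1.24  1.22]
663,-26,47,-84.4 -> 0.0001 -0.0389 0.0005  4.4 q6~82 r 664 rows 0.9
```

View pics/t2.png

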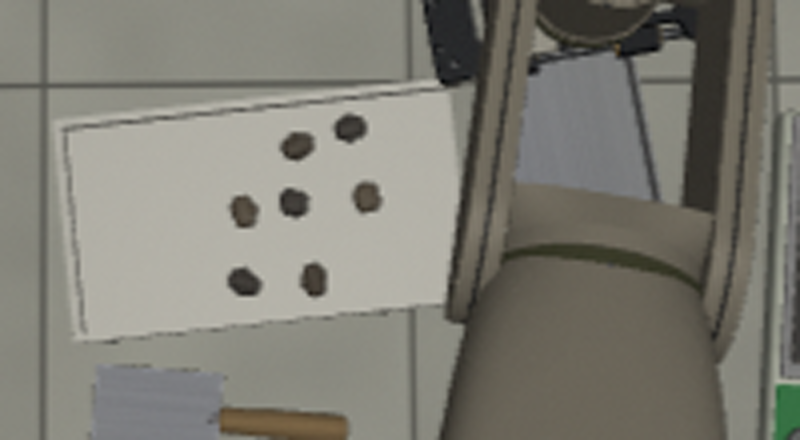

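The arm hides the tray in the top view, and the stones have not moved. I'll slide the tray under the lip.

servo_tool(plan="0 -0.01 0 1.1;0 -0.02 0 2.2;0 -0.03 0 3.3;0 -0.039 0 4.4;0 -0.039 0 4.4;0 -0.039 0 4.4")

```text
t: 9.55
tool_pos: [0.6627, -0.0256, 0.0474]
orientation: [-3.138, -0.155, 0.0]
force: [-0.8, 0.2, -0.5]
opening: 0.0499
gripper_force: 16.6
```

servo_tool(plan="0 0 0 0;0 0 0 0;0 0 0 0;0 0 0 0;0 0 -0.04 0;0 0 -0.08 0;0 0 -0.12 0;0 0 -0.12 0", grip=-1)

```text
t: 10.22
tool_pos: [0.6679, -0.0268, 0.1787]
orientation: [3.135, 0.153, 0.023]
force: [2.2, -0.1, 2.5]
opening: 0.0924
gripper_force: 0.0
```

```bash
python3 g.py 560,250,220,-90 470,401,180,-74 470,401,110,-74
```

```text
now [667.9 -26.8 178.7] ang -84.4 tilt 0.86 t 10.2167 op 92.4 gf 0.0 F [ 2.2 -0.1  2.5] q [-0.12  0.33  1.37 -0.    1.43  1.36]
560,250,220,-90 -> -0.0804 -0.2860 -0.0413  5.6 q6~114 r 613 rows 7.2
470,401,180,-74 -> -0.0900 -0.1510 0.0400  -16.0 q6~114 r 618 rows 4.3
470,401,110,-74 -> 0.0000 0.0000 0.0700  0.0 q6~114 r 618 rows 1.7
```

```bash
python3 g.py 560,250,220,-10 470,401,180,73 470,401,110,73
```

```text
now [667.9 -26.8 178.7] ang -84.4 tilt 0.86 t 10.2167 op 92.4 gf 0.0 F [ 2.2 -0.1  2.5] q [-0.12  0.33  1.37 -0.    1.43  1.36]
560,250,220,-10 -> -0.0804 -0.2860 -0.0413  -74.4 q6~34 r 613 rows 10.4
470,401,180,73 -> 0.1331 -0.1149 0.0400  -83.0 q6~-33 r 618 rows 11.6
470,401,110,73 -> 0.0000 0.0000 0.0700  0.0 q6~-33 r 618 rows 1.7
```

servo_tool(plan="-0.08 -0.286 -0.041 -74.4;-0.08 -0.286 -0.041 -74.4;-0.08 -0.286 -0.041 -74.4;-0.08 -0.286 -0.041 -74.4;-0.08 -0.286 -0.041 -74.4;-0.08 -0.286 -0.041 -74.4;-0.08 -0.286 -0.041 -74.4;-0.08 -0.286 -0.041 -74.4;-0.08 -0.286 -0.041 -74.4;-0.08 -0.286 -0.041 -74.4;-0.08 -0.286 -0.041 -74.4;-0.08 -0.286 -0.041 -74.4")

```text
t: 11.22
tool_pos: [0.5554, 0.251, 0.2084]
orientation: [2.404, 2.022, 0.0]
force: [0.2, 0.2, 0.3]
opening: 0.093
gripper_force: 0.0
```

servo_tool(plan="0.133 -0.115 0.02 -83;0.133 -0.115 0.02 -83;0.133 -0.115 0.02 -83;0.133 -0.115 0.02 -83;0.133 -0.115 0.02 -83;0.133 -0.115 0.02 -83;0.133 -0.115 0.02 -83;0.133 -0.115 0.02 -83;0.133 -0.115 0.02 -83;0.133 -0.115 0.02 -83;0.133 -0.115 0.02 -83;0.133 -0.115 0.02 -83")

```text
t: 12.22
tool_pos: [0.4655, 0.4017, 0.1884]
orientation: [0.458, 3.108, 0.0]
force: [-0.1, 0.1, 0.2]
opening: 0.0931
gripper_force: 0.0
```

```bash
python3 g.py 470,401,100,73 470,401,60,73
python3 - <<'E'
from m import *
c=cam('top');im=c['image'];cv2.imwrite('pics/t3.png',cv2.resize(im[140:290,180:430],(800,480),interpolation=cv2.INTER_CUBIC))
E
```

```text
now [465.5 401.7 188.4] ang 73.2 tilt 0.01 t 12.2167 op 93.1 gf 0.0 F [-0.1  0.1  0.2] q [ 0.63  0.2   1.51 -0.    1.44 -0.65]
470,401,100,73 -> -0.0045 0.0007 0.0884  0.2 q6~-33 r 618 rows 2.1
470,401,60,73 -> 0.0000 0.0000 0.0400  0.0 q6~-33 r 618 rows 1.0
```

View pics/t3.png

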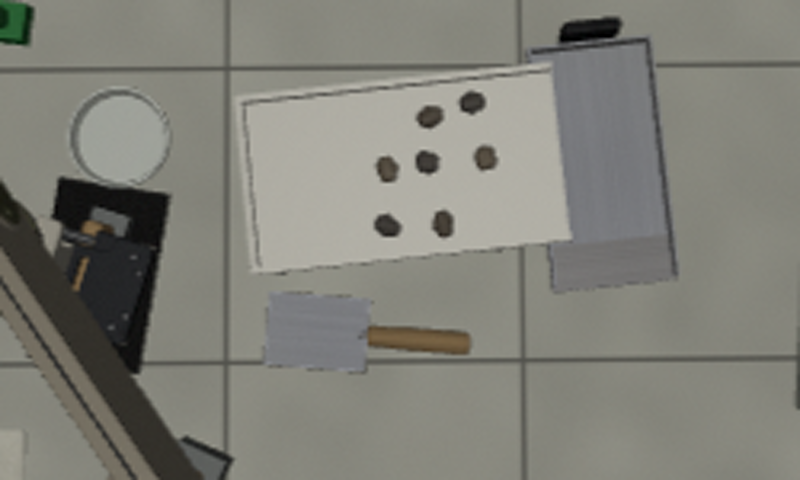

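The tray now lies parallel under the lip (px 550–675). The scraper's sole shows on the mat at (108,216), under the gripper. I'll grasp it.

servo_tool(plan="-0.0045 0.001 0.04 0;-0.0045 0.001 0.08 0;-0.0045 0.001 0.11 0;-0.0045 0.001 0.125 0;-0.0045 0.001 0.128 0;-0.0045 0.001 0.128 0")

```text
t: 12.77
tool_pos: [0.4691, 0.4007, 0.059]
orientation: [-0.469, -3.104, 0.003]
force: [0.3, 1.1, 0.4]
opening: 0.0931
gripper_force: 0.0
```

servo_tool(plan="0 0 0 0;0 0 0 0;0 0 0 0;0 0 0 0;0 0 0 0;0 0 0 0;0 0 0 0;0 0 0 0;0 0 0 0;0 0 0 0", grip=1, grip_force=40)

```text
t: 13.6
tool_pos: [0.4697, 0.4015, 0.0603]
orientation: [-0.465, -3.107, 0.0]
force: [0.0, -0.3, -0.5]
opening: 0.0305
gripper_force: 0.0
```

```bash
python3 g.py 470,401,200,73 507,232,200,95.6 507,232,118,95.6 525,-3,118,95.6 525,-3,180,95.6 557,238,180,95.6 557,238,118,95.6 581,1,118,95.6
```

```text
now [469.7 401.5  60.3] ang 73.0 tilt 0.01 t 13.6 op 30.5 gf 0.0 F [ 0.  -0.3 -0.5] q [ 0.62  0.32  1.6  -0.    1.22 -0.65]
470,401,200,73 -> -0.0004 -0.0004 -0.1397  -0.0 q6~-33 r 618 rows 3.3
507,232,200,95.6 -> -0.0848 -0.1508 -0.0000  -22.6 q6~-71 r 558 rows 4.1
507,232,118,95.6 -> 0.0000 0.0000 0.0820  0.0 q6~-71 r 558 rows 2.0
525,-3,118,95.6 -> 0.0050 -0.2356 -0.0000  0.0 q6~-96 r 525 rows 5.7
525,-3,180,95.6 -> 0.0000 0.0000 -0.0620  0.0 q6~-96 r 525 rows 1.5
557,238,180,95.6 -> -0.0554 0.2367 -0.0000  0.0 q6~-72 r 606 rows 5.8
557,238,118,95.6 -> 0.0000 0.0000 0.0620  0.0 q6~-72 r 606 rows 1.5
581,1,118,95.6 -> -0.0008 -0.2382 -0.0000  0.0 q6~-96 r 581 rows 5.7
```

servo_tool(plan="0 0 0 0;0 0 0 0;0 0 0 0;0 0 0 0;0 0 0 0;0 0 0 0")

```text
t: 14.1
tool_pos: [0.4699, 0.4016, 0.0605]
orientation: [0.465, 3.107, 0.0]
force: [-0.2, 0.5, 0.7]
opening: 0.0179
gripper_force: 40.0
```

servo_tool(plan="0 0 -0.02 0;0 0 -0.06 0;0 0 -0.1 0;0 0 -0.14 0;0 0 -0.14 0;0 0 -0.14 0")

```text
t: 14.6
tool_pos: [0.4714, 0.4026, 0.2041]
orientation: [0.464, 3.103, 0.007]
force: [-0.2, -0.2, -1.6]
opening: 0.0176
gripper_force: 40.0
```

```bash
python3 g.py 519,196,200,95.6 519,196,117,95.6 538.6,-6.4,117,95.6 538.6,-6.4,180,95.6 558.6,199.6,180,95.6 558.6,199.6,115,95.6 578.4,-2.4,115,95.6
```

```text
now [471.4 402.6 204.1] ang 73.0 tilt 0.36 t 14.6 op 17.6 gf 40.0 F [-0.2 -0.2 -1.6] q [ 0.62  0.19  1.48 -0.    1.46 -0.65]
519,196,200,95.6 -> -0.1060 -0.1836 0.0041  -22.6 q6~-75 r 555 rows 5.1
519,196,117,95.6 -> 0.0000 0.0000 0.0830  0.0 q6~-75 r 555 rows 2.0
538.6,-6.4,117,95.6 -> 0.0002 -0.2033 -0.0000  0.0 q6~-96 r 539 rows 4.9
538.6,-6.4,180,95.6 -> 0.0000 0.0000 -0.0630  0.0 q6~-96 r 539 rows 1.5
558.6,199.6,180,95.6 -> -0.0400 0.2031 -0.0000  0.0 q6~-76 r 593 rows 5.0
558.6,199.6,115,95.6 -> 0.0000 0.0000 0.0650  0.0 q6~-76 r 593 rows 1.6
578.4,-2.4,115,95.6 -> 0.0000 -0.2030 -0.0000  0.0 q6~-96 r 578 rows 4.9
```

servo_tool(plan="-0.1055 -0.183 0 -22.6;-0.1055 -0.183 0 -22.6;-0.1055 -0.183 0 -22.6;-0.1055 -0.183 0 -22.6;-0.1055 -0.183 0 -22.6;-0.1055 -0.183 0 -22.6;-0.1055 -0.183 0 -22.6;-0.1055 -0.183 0 -22.6;-0.1055 -0.183 0 -22.6")

```text
t: 15.35
tool_pos: [0.5162, 0.1964, 0.1991]
orientation: [0.154, -3.136, -0.0]
force: [-0.1, 0.2, -1.6]
opening: 0.0178
gripper_force: 40.0
```

```bash
python3 g.py 519,196,117,95.6
```

```text
now [516.2 196.4 199.1] ang 95.6 tilt 0.13 t 15.35 op 17.8 gf 40.0 F [-0.1  0.2 -1.6] q [ 0.27  0.02  1.67  0.    1.45 -1.4 ]
519,196,117,95.6 -> -0.0027 -0.0007 0.0821  0.0 q6~-75 r 555 rows 2.0
```

servo_tool(plan="-0.0025 0 0.04 0;-0.0025 0 0.07 0;-0.0025 0 0.08 0;-0.0025 0 0.083 0;-0.0025 0 0.085 0;-0.0025 0 0.0855 0;-0.0025 0 0.0855 0;-0.0025 0 0.0855 0")

```text
t: 16.02
tool_pos: [0.5208, 0.1964, 0.1169]
orientation: [-0.153, 3.135, 0.001]
force: [-0.3, -0.0, -1.3]
opening: 0.018
gripper_force: 40.0
```

servo_tool(plan="0 0 0.001 0;0 0 0.002 0;0 0 0.002 0;0 0 0.002 0")

```text
t: 16.35
tool_pos: [0.5196, 0.1958, 0.113]
orientation: [-0.153, 3.138, 0.0]
force: [-0.5, -0.4, -1.5]
opening: 0.0177
gripper_force: 40.0
```

servo_tool(plan="0 -0.008 0 0;0 -0.016 0 0;0 -0.024 0 0;0 -0.032 0 0;0 -0.04 0 0;0 -0.048 0 0;0 -0.056 0 0;0 -0.064 0 0;0 -0.072 0 0;0 -0.08 0 0;0 -0.09 0 0;0 -0.1 0 0")

```text
t: 17.35
tool_pos: [0.5294, 0.0955, 0.1129]
orientation: [-0.154, 3.138, -0.0]
force: [-0.9, 1.1, -0.9]
opening: 0.018
gripper_force: 40.0
```

servo_tool(plan="0 -0.008 0 0;0 -0.016 0 0;0 -0.024 0 0;0 -0.032 0 0;0 -0.04 0 0;0 -0.048 0 0;0 -0.056 0 0;0 -0.064 0 0;0 -0.074 0 0;0 -0.084 0 0;0 -0.094 0 0;0 -0.102 0 0")

```text
t: 18.35
tool_pos: [0.5394, -0.0065, 0.113]
orientation: [-0.153, 3.138, -0.0]
force: [0.1, 0.0, -1.2]
opening: 0.0178
gripper_force: 40.0
```

servo_tool(plan="0 0 0 0;0 0 -0.03 0;0 0 -0.065 0;0 0 -0.065 0;0 0 -0.065 0")

```text
t: 18.77
tool_pos: [0.5412, -0.0052, 0.1808]
orientation: [-0.153, 3.132, -0.001]
force: [0.3, 0.2, -1.9]
opening: 0.0175
gripper_force: 40.0
```

```bash
python3 g.py 558.6,199.6,178,95.6 558.6,199.6,113.5,95.6;  python3 - <<'E'
from m import *
c=cam('scene');cv2.imwrite('pics/s5.png',cv2.resize(c['image'][120:290,200:420],(770,595)))
E
```

```text
now [541.2  -5.2 180.8] ang 95.6 tilt 0.32 t 18.7667 op 17.5 gf 40.0 F [ 0.3  0.2 -1.9] q [-0.1  -0.    1.73  0.    1.41 -1.77]
558.6,199.6,178,95.6 -> -0.0372 0.2021 0.0028  -0.0 q6~-76 r 593 rows 4.9
558.6,199.6,113.5,95.6 -> 0.0000 0.0000 0.0645  0.0 q6~-76 r 593 rows 1.5
```

View pics/s5.png

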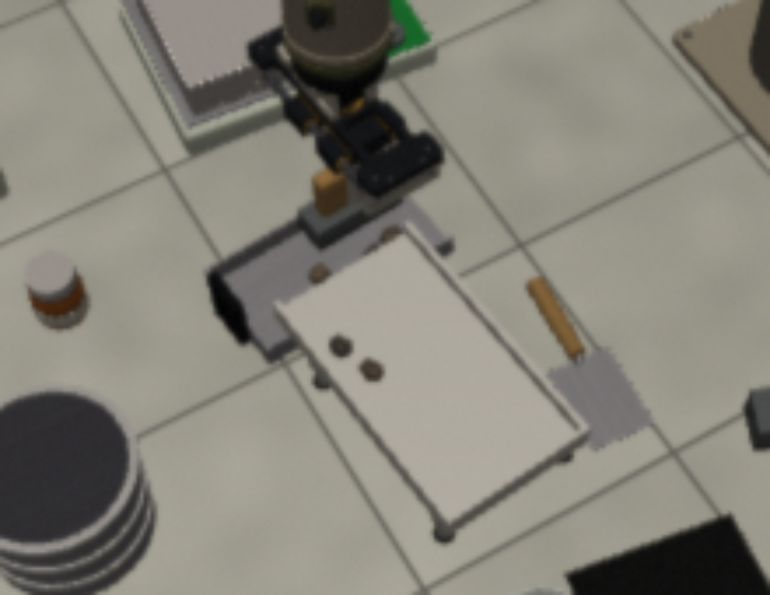

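The first pass worked: two stones remain on the far side (px 340,345 and 372,370) and the rest are in the tray. I'll make the second pass.

servo_tool(plan="-0.039 0.202 0 0;-0.039 0.202 0 0;-0.039 0.202 0 0;-0.039 0.202 0 0;-0.039 0.202 0 0;-0.039 0.202 0 0;-0.039 0.202 0 0;-0.039 0.202 0 0")

```text
t: 19.48
tool_pos: [0.5573, 0.1995, 0.1759]
orientation: [0.155, -3.135, 0.002]
force: [0.4, -1.3, -2.1]
opening: 0.0178
gripper_force: 40.0
```

servo_tool(plan="0 0 0.03 0;0 0 0.055 0;0 0 0.062 0;0 0 0.065 0;0 0 0.065 0;0 0 0.065 0;0 0 0.065 0;0 0 0.065 0")

```text
t: 20.15
tool_pos: [0.5586, 0.1991, 0.1131]
orientation: [-0.152, 3.138, -0.0]
force: [0.2, 0.1, -2.0]
opening: 0.0179
gripper_force: 40.0
```

servo_tool(plan="0 -0.008 0 0;0 -0.016 0 0;0 -0.024 0 0;0 -0.032 0 0;0 -0.04 0 0;0 -0.048 0 0;0 -0.056 0 0;0 -0.064 0 0;0 -0.072 0 0;0 -0.08 0 0;0 -0.09 0 0;0 -0.1 0 0")

```text
t: 21.15
tool_pos: [0.5682, 0.0993, 0.1129]
orientation: [-0.154, 3.138, -0.0]
force: [-0.3, 0.1, -1.9]
opening: 0.018
gripper_force: 40.0
```

servo_tool(plan="0 -0.008 0 0;0 -0.016 0 0;0 -0.024 0 0;0 -0.032 0 0;0 -0.04 0 0;0 -0.048 0 0;0 -0.056 0 0;0 -0.064 0 0;0 -0.074 0 0;0 -0.084 0 0;0 -0.094 0 0;0 -0.102 0 0")

```text
t: 22.15
tool_pos: [0.5782, -0.0027, 0.113]
orientation: [-0.153, 3.138, -0.0]
force: [0.4, 0.5, -0.8]
opening: 0.0182
gripper_force: 40.0
```

servo_tool(plan="0 0 0 0;0 0 -0.03 0;0 0 -0.07 0;0 0 -0.09 0;0 0 -0.09 0;0 0 -0.09 0")

```text
t: 22.65
tool_pos: [0.5792, -0.0012, 0.2046]
orientation: [-0.153, 3.134, -0.0]
force: [0.1, -0.0, -2.3]
opening: 0.018
gripper_force: 40.0
```

```bash
python3 g.py 470,401,200,73 470,401,75,73
python3 - <<'E'
from m import *
c=cam('scene');cv2.imwrite('pics/s6.png',c['image'])
# dark blobs on the board
hsv=cv2.cvtColor(c['image'],cv2.COLOR_BGR2HSV)
poly=np.array([proj(c,(np.array([546,123,55])+np.array([x*.995-y*.098,x*.098+y*.995,0]))/1000) for x,y in((-66,-120),(66,-120),(66,135),(-66,135))],np.int32)
m=np.zeros(hsv.shape[:2],np.uint8);cv2.fillConvexPoly(m,poly,1);m&=(hsv[...,2]<120).astype(np.uint8)
n,_,st,ce=cv2.connectedComponentsWithStats(m);print('board dark',[(s[4],np.round(k)) for s,k in zip(st[1:],ce[1:])])
E
```

```text
now [579.2  -1.2 204.6] ang 95.6 tilt 0.2 t 22.65 op 18.0 gf 40.0 F [ 0.1 -0.  -2.3] q [-0.09  0.09  1.59  0.    1.46 -1.76]
470,401,200,73 -> 0.0694 0.4110 0.0046  22.6 q6~-33 r 618 rows 10.0
470,401,75,73 -> 0.0000 0.0000 0.1250  0.0 q6~-33 r 618 rows 3.0
board dark [(np.int32(2), array([314., 186.])), (np.int32(4), array([310., 187.])), (np.int32(1), array([307., 189.])), (np.int32(13), array([302., 193.])), (np.int32(29), array([289., 201.]))]
```

servo_tool(plan="0.067 0.412 0 22.6;0.067 0.412 0 22.6;0.067 0.412 0 22.6;0.067 0.412 0 22.6;0.067 0.412 0 22.6;0.067 0.412 0 22.6;0.067 0.412 0 22.6;0.067 0.412 0 22.6;0.067 0.412 0 22.6;0.067 0.412 0 22.6;0.067 0.412 0 22.6;0.067 0.412 0 22.6")

```text
t: 23.7
tool_pos: [0.4685, 0.4044, 0.1999]
orientation: [-0.457, -3.105, 0.004]
force: [0.6, 0.0, -1.7]
opening: 0.0176
gripper_force: 40.0
```

```bash
python3 g.py 465,403,75,73 465,403,61,73
python3 - <<'E'
from m import *
c=cam('top');cv2.imwrite('pics/t4.png',cv2.resize(c['image'][140:290,220:430],(784,560),interpolation=cv2.INTER_CUBIC))
E
```

```text
now [468.5 404.4 199.9] ang 73.2 tilt 0.25 t 23.7 op 17.6 gf 40.0 F [ 0.6  0.  -1.7] q [ 0.63  0.2   1.47  0.    1.47 -0.65]
465,403,75,73 -> 0.0030 -0.0024 0.1249  0.2 q6~-32 r 615 rows 3.0
465,403,61,73 -> 0.0000 0.0000 0.0140  0.0 q6~-32 r 615 rows 0.3
```

View pics/t4.png

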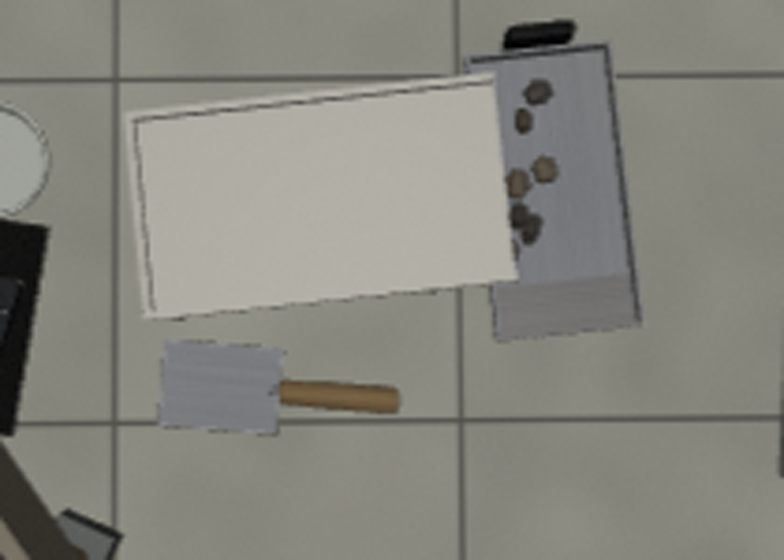

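The board is clear. Six stones show in the tray and the seventh peeks out at (515,250) under the lip. I'll put the scraper back.

servo_tool(plan="0.003 -0.002 0.04 0;0.003 -0.002 0.08 0;0.003 -0.002 0.11 0;0.003 -0.002 0.125 0;0.003 -0.002 0.132 0;0.003 -0.002 0.136 0;0.003 -0.002 0.138 0;0.003 -0.002 0.138 0")

```text
t: 24.42
tool_pos: [0.4688, 0.401, 0.066]
orientation: [0.466, 3.106, 0.002]
force: [-0.7, 1.1, -1.7]
opening: 0.0179
gripper_force: 40.0
```

```bash
python3 g.py 465,403,60,73
```

```text
now [468.8 401.   66. ] ang 72.9 tilt 0.09 t 24.4167 op 17.9 gf 40.0 F [-0.7  1.1 -1.7] q [ 0.62  0.31  1.6  -0.    1.23 -0.65]
465,403,60,73 -> 0.0042 0.0008 0.0060  -0.1 q6~-32 r 615 rows 0.2
```

servo_tool(plan="0 0 0.002 0;0 0 0.004 0;0 0 0.004 0;0 0 0.004 0")

```text
t: 24.75
tool_pos: [0.468, 0.4013, 0.0614]
orientation: [0.464, 3.107, 0.001]
force: [0.7, 0.3, -1.8]
opening: 0.0179
gripper_force: 40.0
```

servo_tool(plan="0 0 0.001 0;0 0 0.0015 0;0 0 0.0015 0;0 0 0.0015 0")

```text
t: 25.08
tool_pos: [0.4682, 0.4014, 0.0602]
orientation: [0.464, 3.106, 0.001]
force: [-0.7, -1.0, 5.4]
opening: 0.018
gripper_force: 40.0
```

servo_tool(plan="0 0 0 0;0 0 0 0;0 0 0 0;0 0 0 0;0 0 0 0;0 0 0 0;0 0 -0.03 0;0 0 -0.07 0;0 0 -0.11 0;0 0 -0.14 0;0 0 -0.14 0;0 0 -0.14 0", grip=-1)

```text
t: 26.08
tool_pos: [0.4693, 0.4022, 0.2027]
orientation: [0.464, 3.103, 0.006]
force: [0.1, -0.5, -0.5]
opening: 0.0911
gripper_force: 0.0
```

```bash
python3 g.py 560,250,210,-10 663,-26,170,-84.4 663,-26,120,-84.4 663,-26,47,-84.4
```

```text
now [469.3 402.2 202.7] ang 73.0 tilt 0.33 t 26.0833 op 91.1 gf 0.0 F [ 0.1 -0.5 -0.5] q [ 0.63  0.19  1.49 -0.    1.46 -0.65]
560,250,210,-10 -> -0.1313 -0.1190 -0.0073  83.0 q6~34 r 613 rows 11.6
663,-26,170,-84.4 -> -0.2539 0.1494 0.0400  74.4 q6~82 r 664 rows 10.4
663,-26,120,-84.4 -> 0.0000 0.0000 0.0500  0.0 q6~82 r 664 rows 1.2
663,-26,47,-84.4 -> 0.0000 0.0000 0.0730  0.0 q6~82 r 664 rows 1.8
```

servo_tool(plan="-0.131 -0.119 -0.01 83;-0.131 -0.119 -0.01 83;-0.131 -0.119 -0.01 83;-0.131 -0.119 -0.01 83;-0.131 -0.119 -0.01 83;-0.131 -0.119 -0.01 83;-0.131 -0.119 -0.01 83;-0.131 -0.119 -0.01 83;-0.131 -0.119 -0.01 83;-0.131 -0.119 -0.01 83;-0.131 -0.119 -0.01 83;-0.131 -0.119 -0.01 83")

```text
t: 27.08
tool_pos: [0.5572, 0.2486, 0.2069]
orientation: [-2.413, -2.01, 0.005]
force: [0.4, -0.2, -0.4]
opening: 0.0933
gripper_force: 0.0
```

servo_tool(plan="-0.254 0.149 0.04 74.4;-0.254 0.149 0.04 74.4;-0.254 0.149 0.04 74.4;-0.254 0.149 0.04 74.4;-0.254 0.149 0.04 74.4;-0.254 0.149 0.04 74.4;-0.254 0.149 0.04 74.4;-0.254 0.149 0.04 74.4;-0.254 0.149 0.04 74.4;-0.254 0.149 0.04 74.4;-0.254 0.149 0.04 74.4;-0.254 0.149 0.04 74.4")

```text
t: 28.08
tool_pos: [0.6596, -0.0272, 0.1668]
orientation: [-3.137, -0.149, 0.006]
force: [0.2, 0.3, -0.3]
opening: 0.093
gripper_force: 0.0
```

```bash
python3 g.py 663,-26,120,-84.4 663,-26,47,-84.4
python3 - <<'E'
from m import *
c=cam('top');cv2.imwrite('pics/t5.png',c['image'])
im=c['image'];H,S,V=cv2.split(cv2.cvtColor(im,cv2.COLOR_BGR2HSV))
wood=((H>5)&(H<25)&(S>80)&(V>90)).astype(np.uint8)
for q in big(roi(wood,240,250,290,300)):print('scr',*rect(c,q,.079))
E
```

```text
now [659.6 -27.2 166.8] ang -84.6 tilt 0.22 t 28.0833 op 93.0 gf 0.0 F [ 0.2  0.3 -0.3] q [-0.12  0.33  1.38 -0.    1.43  1.36]
663,-26,120,-84.4 -> 0.0035 -0.0009 0.0468  -0.2 q6~82 r 664 rows 1.1
663,-26,47,-84.4 -> 0.0000 0.0000 0.0730  0.0 q6~82 r 664 rows 1.8
scr [468.5 399.2] [15.2 62.9] 73.1 [[436, 401], [496, 383], [501, 397], [441, 416]]
```

servo_tool(plan="0.003 -0.001 0.04 0;0.003 -0.001 0.08 0;0.003 -0.001 0.105 0;0.003 -0.001 0.115 0;0.003 -0.001 0.12 0;0.003 -0.001 0.12 0")

```text
t: 28.63
tool_pos: [0.663, -0.0255, 0.0486]
orientation: [-3.137, -0.156, 0.003]
force: [0.9, 0.6, 0.8]
opening: 0.0932
gripper_force: 0.0
```

servo_tool(plan="0 0 0 0;0 0 0 0;0 0 0 0;0 0 0 0;0 0 0 0;0 0 0 0;0 0 0 0;0 0 0 0;0 0 0 0", grip=1, grip_force=40)

```text
t: 29.38
tool_pos: [0.6638, -0.0258, 0.0495]
orientation: [3.138, 0.153, 0.0]
force: [-0.2, 0.0, 1.0]
opening: 0.05
gripper_force: 40.0
```

```bash
python3 g.py 670,-92,47,-84.4 670,-92,240,-84.4 600,-130,240,-45 524,-167,240,-5
```

```text
now [663.8 -25.8  49.5] ang -84.4 tilt 0.01 t 29.3833 op 50.0 gf 40.0 F [-0.2  0.   1. ] q [-0.12  0.45  1.46 -0.    1.23  1.36]
670,-92,47,-84.4 -> -0.0003 0.0665 0.0025  -0.0 q6~77 r 676 rows 1.6
670,-92,240,-84.4 -> 0.0000 0.0000 -0.1930  0.0 q6~77 r 676 rows 4.6
600,-130,240,-45 -> -0.0734 0.0310 -0.0000  -39.4 q6~33 r 614 rows 5.5
524,-167,240,-5 -> -0.0799 -0.0276 -0.0000  -40.0 q6~-13 r 550 rows 5.6
```

servo_tool(plan="0 0.007 0 0;0 0.014 0 0;0 0.021 0 0;0 0.028 0 0;0 0.035 0 0;0 0.042 0 0;0 0.049 0 0;0 0.055 0 0;0 0.061 0 0;0 0.066 0 0;0 0.066 0 0;0 0.066 0 0")

```text
t: 30.38
tool_pos: [0.6703, -0.0925, 0.0496]
orientation: [3.137, 0.152, 0.001]
force: [-0.7, -1.6, 2.5]
opening: 0.05
gripper_force: 40.0
```

servo_tool(plan="0 0 -0.005 0;0 0 -0.012 0;0 0 -0.025 0;0 0 -0.04 0;0 0 -0.06 0;0 0 -0.08 0;0 0 -0.1 0;0 0 -0.12 0;0 0 -0.14 0;0 0 -0.16 0;0 0 -0.18 0;0 0 -0.19 0")

```text
t: 31.38
tool_pos: [0.6714, -0.0914, 0.2448]
orientation: [3.136, 0.154, 0.009]
force: [0.6, -0.0, -1.9]
opening: 0.0497
gripper_force: 40.0
```

```bash
python3 g.py 600,-130,240,-45 524,-167,240,-5
python3 - <<'E'
from m import *
c=cam('scene');cv2.imwrite('pics/s7.png',cv2.resize(c['image'][60:240,160:400],(720,540),interpolation=cv2.INTER_CUBIC))
E
```

```text
now [671.4 -91.4 244.8] ang -84.4 tilt 0.33 t 31.3833 op 49.7 gf 40.0 F [ 0.6 -0.  -1.9] q [-0.21  0.33  1.24  0.    1.56  1.26]
600,-130,240,-45 -> -0.0748 0.0314 0.0048  -39.4 q6~33 r 614 rows 5.5
524,-167,240,-5 -> -0.0799 -0.0276 -0.0000  -40.0 q6~-13 r 550 rows 5.6
```

View pics/s7.png

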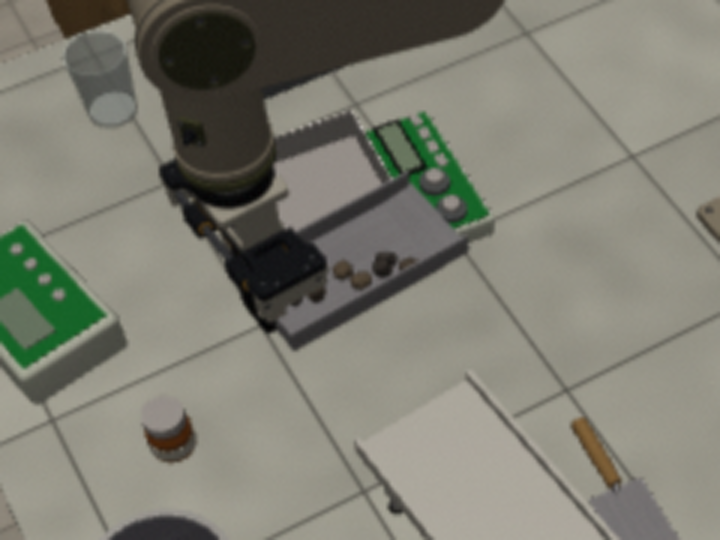

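The tray is lifted level with the stones inside (px 315–410, 270). I'll swing it over to the basin.

servo_tool(plan="-0.006 0.003 0 -3;-0.012 0.005 0 -6.5;-0.019 0.008 0 -10;-0.026 0.011 0 -14;-0.033 0.014 0 -18;-0.04 0.017 0 -22;-0.047 0.02 0 -26;-0.054 0.023 0 -30;-0.061 0.026 0 -33;-0.067 0.028 0 -36;-0.073 0.03 0 -39;-0.073 0.03 0 -39")

```text
t: 32.43
tool_pos: [0.5994, -0.1287, 0.239]
orientation: [-2.905, -1.194, 0.002]
force: [0.3, 0.0, -3.8]
opening: 0.0498
gripper_force: 40.0
```

servo_tool(plan="-0.006 -0.002 0 -3;-0.013 -0.005 0 -6.5;-0.02 -0.007 0 -10;-0.028 -0.01 0 -14;-0.036 -0.013 0 -18;-0.044 -0.016 0 -22;-0.052 -0.018 0 -26;-0.06 -0.021 0 -30;-0.067 -0.024 0 -33;-0.074 -0.026 0 -37;-0.08 -0.028 0 -40;-0.08 -0.028 0 -40")

```text
t: 33.43
tool_pos: [0.5231, -0.1647, 0.2392]
orientation: [-2.323, -2.114, 0.001]
force: [0.6, 0.8, -3.5]
opening: 0.0498
gripper_force: 40.0
```

servo_tool(plan="0 0 0 0;0 0 0 0;0 0 0 0")

```text
t: 33.68
tool_pos: [0.5241, -0.1643, 0.2393]
orientation: [-2.325, -2.112, -0.0]
force: [0.4, 0.4, -3.2]
opening: 0.0499
gripper_force: 40.0
```

```bash
python3 g.py 524,-167,236,-5
python3 - <<'E'
from h import *
c=cam('scene');cv2.imwrite('pics/s8.png',c['image'])
def tip(th,y,P=(524,-167,236),a=85):
    t=np.radians(th);h=221*np.cos(t)-38*np.sin(t);d=221*np.sin(t)+38*np.cos(t);A=np.radians(a)
    return np.array([P[0]-h*np.cos(A)-y*np.sin(A),P[1]-h*np.sin(A)+y*np.cos(A),P[2]-d])/1000
for th in (0,20,32,45):print(th,[np.round(proj(c,tip(th,y))) for y in(55,-55)],tip(th,0))
E
```

```text
now [ 524.1 -164.3  239.3] ang -5.5 tilt 0.01 t 33.6833 op 49.9 gf 40.0 F [ 0.4  0.4 -3.2] q [-0.4  -0.01  1.63  0.    1.52 -0.3 ]
524,-167,236,-5 -> -0.0027 0.0001 0.0033  -0.5 q6~-13 r 550 rows 0.1
0 [array([269.,  78.]), array([239.,  88.])] [ 0.50473858 -0.38715903  0.198     ]
20 [array([274.,  98.]), array([245., 108.])] [ 0.50703293 -0.36093451  0.12470523]
32 [array([278., 111.]), array([249., 121.])] [ 0.50942044 -0.33364514  0.08666201]
45 [array([283., 125.]), array([255., 135.])] [ 0.512722   -0.29590813  0.05285934]
```

servo_tool(plan="-0.003 0 0.002 0;-0.003 0 0.002 0;-0.003 0 0.002 0;-0.003 0 0.002 0", grip_force=12)

```text
t: 34.07
tool_pos: [0.5236, -0.1675, 0.2374]
orientation: [-2.324, -2.114, -0.0]
force: [-0.4, 1.0, 0.3]
opening: 0.05
gripper_force: 12.0
```

```bash
cat > d.py <<'E'
from h import *
import os
c=cam('scene');im=c['image'];a=cv2.imread('pics/last.png') if os.path.exists('pics/last.png') else im
d=(cv2.absdiff(a,im).max(2)>25).astype(np.uint8)[60:240,160:400];print('changed',int(d.sum()),status.read_state()['force'],status.read_state()['gripper_force']);cv2.imwrite('pics/last.png',im)
E
python3 d.py
```

```text
changed 0 [ 1.06556027  0.58268342 -1.57649379] 11.99933409690857
```

servo_tool(plan="0 0 0 0;0 0 0 0;0 0 0 0", grip_force=9)

```text
t: 34.37
tool_pos: [0.5237, -0.1676, 0.2377]
orientation: [2.323, 2.114, 0.0]
force: [-0.5, 0.3, -0.6]
opening: 0.05
gripper_force: 9.0
```

```bash
python3 d.py
```

```text
changed 85 [ 0.18565312  0.64214698 -1.10678099] 8.999448269605637
```

servo_tool(plan="0 0 0 0;0 0 0 0;0 0 0 0", grip_force=7.5)

```text
t: 34.67
tool_pos: [0.5236, -0.1676, 0.2376]
orientation: [2.323, 2.114, 0.0]
force: [0.4, 0.6, -0.2]
opening: 0.0498
gripper_force: 7.5
```

```bash
python3 d.py
```

```text
changed 2 [ 0.61576509 -0.63213834 -0.81589201] 7.499257922172546
```

```bash
python3 -c "
import cv2;im=cv2.imread('pics/last.png');a=cv2.imread('pics/s7.png');cv2.imwrite('pics/v13.png',cv2.resize(im[60:210,190:390],(800,600),interpolation=cv2.INTER_CUBIC))"
```

```text
(no output)
```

View pics/v13.png

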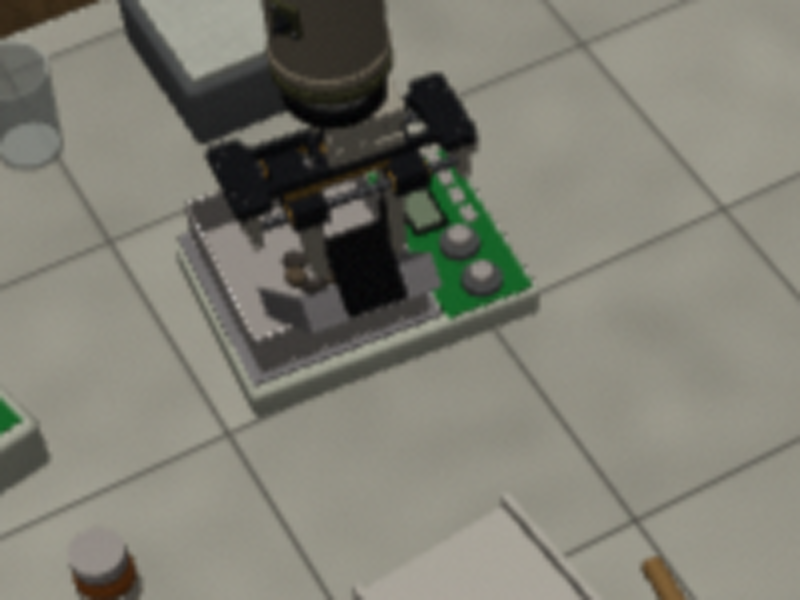

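The picture shows the tray tipped about 45° with its spout on the basin floor, and stones visible at (298,270). I'll raise it to steepen the tip, then lift the spout clear.

servo_tool(plan="-0.005 0 -0.004 0;-0.01 0 -0.007 0;-0.015 0 -0.011 0;-0.02 0 -0.014 0;-0.024 0 -0.018 0;-0.028 0 -0.022 0;-0.028 0 -0.022 0;-0.028 0 -0.022 0", grip_force=6)

```text
t: 35.38
tool_pos: [0.521, -0.1959, 0.2598]
orientation: [2.324, 2.113, 0.0]
force: [0.6, 0.1, -1.9]
opening: 0.0501
gripper_force: 6.0
```

servo_tool(plan="0.002 0 -0.004 0;-0.002 0 -0.008 0;0.002 0 -0.012 0;-0.002 0 -0.012 0;0 0 -0.012 0;0 0 -0.012 0")

```text
t: 35.88
tool_pos: [0.5209, -0.1953, 0.2715]
orientation: [-2.324, -2.114, -0.0]
force: [-0.2, -0.7, -2.0]
opening: 0.0499
gripper_force: 6.0
```

```bash
python3 d.py; python3 g.py
```

```text
changed 2698 [ 0.09045075  0.34505057 -2.16863038] 5.999904200434685
now [ 520.8 -195.3  271.3] ang -5.4 tilt 0.02 t 35.9333 op 50.1 gf 6.0 F [ 0.1  0.3 -2.2] q [-0.45  0.    1.56  0.    1.58 -0.36]
```

servo_tool(plan="0 0 0 0;0 0 0 0;0 0 0 0;0 0 -0.02 0;0 0 -0.05 0;0 0 -0.08 0;0 0 -0.11 0;0 0 -0.11 0;0 0 -0.11 0", grip_force=30)

```text
t: 36.68
tool_pos: [0.5217, -0.1959, 0.3838]
orientation: [2.321, 2.111, 0.003]
force: [-0.1, 0.8, -2.9]
opening: 0.0496
gripper_force: 30.0
```

```bash
python3 g.py 540,-120,340,-45 560,-105,340,-84.4
python3 - <<'E'
from h import *
c=cam('scene');im=c['image'];cv2.imwrite('pics/s9.png',im)
E
```

```text
now [ 521.7 -195.9  383.8] ang -5.4 tilt 0.26 t 36.6833 op 49.6 gf 30.0 F [-0.1  0.8 -2.9] q [-0.45 -0.    1.36 -0.    1.78 -0.36]
540,-120,340,-45 -> 0.0773 0.0110 0.0438  39.6 q6~32 r 553 rows 5.5
560,-105,340,-84.4 -> 0.0247 0.0035 -0.0000  39.4 q6~74 r 570 rows 5.5
```

Run:
```python
from h import *
for n in('top','scene'):
    c=cam(n);im=c['image'];hsv=cv2.cvtColor(im,cv2.COLOR_BGR2HSV)
    A=np.radians(-5);X=np.array([np.cos(A),np.sin(A),0]);Y=np.array([-np.sin(A),np.cos(A),0])
    P=np.array([proj(c,(np.array([511,-317,53])+x*X+y*Y)/1000) for x,y in((-76,-84),(76,-84),(76,84),(-76,84))],np.int32)
    m=np.zeros(im.shape[:2],np.uint8);cv2.fillConvexPoly(m,P,1);print(n,np.median(hsv[m>0],0))
    k=m&(hsv[...,2]<105).astype(np.uint8);N,_,st,ce=cv2.connectedComponentsWithStats(k)
    for s,q in zip(st[1:],ce[1:]):
        if s[4]>8:print(s[4],s[2:4],np.round(q),np.round(ray(c,*q,.06)[:2]*1000))
    x,y,w,h=cv2.boundingRect(P);cv2.imwrite(f'pics/b_{n}.png',im[y-15:y+h+15,x-15:x+w+15])
a,b=[cv2.imread(f'pics/b_{n}.png') for n in('top','scene')]
H=300;cv2.imwrite('pics/v14.png',np.hstack([cv2.resize(q,(400,int(400*q.shape[0]/q.shape[1])),interpolation=cv2.INTER_CUBIC)[:300] if False else cv2.resize(q,(390,380),interpolation=cv2.INTER_CUBIC) for q in(a,b)]))
```

```text
top [21. 38. 54.]
1821 [48 59] [458. 198.] [ 526. -278.]
147 [31 55] [480. 204.] [ 510. -339.]
601 [31 57] [490. 211.] [ 489. -365.]
scene [ 15.  21. 135.]
220 [47 16] [263. 111.] [ 493. -384.]
72 [13 10] [277. 123.] [ 475. -302.]
97 [16 11] [267. 128.] [ 519. -300.]
237 [45 19] [274. 140.] [ 521. -240.]
```

servo_tool(plan="0.013 0.002 0.006 6.6;0.026 0.004 0.012 13.2;0.039 0.006 0.018 19.8;0.052 0.008 0.024 26.4;0.065 0.01 0.03 33;0.077 0.011 0.04 39.6;0.077 0.011 0.044 39.6;0.077 0.011 0.044 39.6")

```text
t: 37.5
tool_pos: [0.538, -0.1193, 0.3344]
orientation: [-2.897, -1.208, 0.006]
force: [0.3, -0.1, -1.6]
opening: 0.0494
gripper_force: 30.0
```

servo_tool(plan="0.004 0 0 6.6;0.008 0.001 0 13.2;0.012 0.002 0 19.8;0.016 0.003 0 26.4;0.021 0.003 0 33;0.025 0.004 0 39.4;0.025 0.004 0 39.4;0.025 0.004 0 39.4")

```text
t: 38.17
tool_pos: [0.5594, -0.1057, 0.3372]
orientation: [3.137, 0.162, -0.001]
force: [0.5, -1.2, -1.6]
opening: 0.0494
gripper_force: 30.0
```

```bash
python3 g.py 560,-105,240,-84.4
python3 - <<'E'
from h import *
c=cam('top');im=c['image'];d=cam('scene')['image']
a=cv2.resize(im[155:235,425:515],(450,400),interpolation=cv2.INTER_CUBIC);b=cv2.resize(d[60:180,230:335],(350,400),interpolation=cv2.INTER_CUBIC)
cv2.imwrite('pics/v14.png',np.hstack([a,b]))
E
```

```text
now [ 559.4 -105.7  337.2] ang -84.1 tilt 0.05 t 38.1667 op 49.4 gf 30.0 F [ 0.5 -1.2 -1.6] q [-0.28  0.03  1.42 -0.    1.7   1.19]
560,-105,240,-84.4 -> 0.0007 -0.0007 0.0972  0.3 q6~74 r 570 rows 2.3
```

View pics/v14.png

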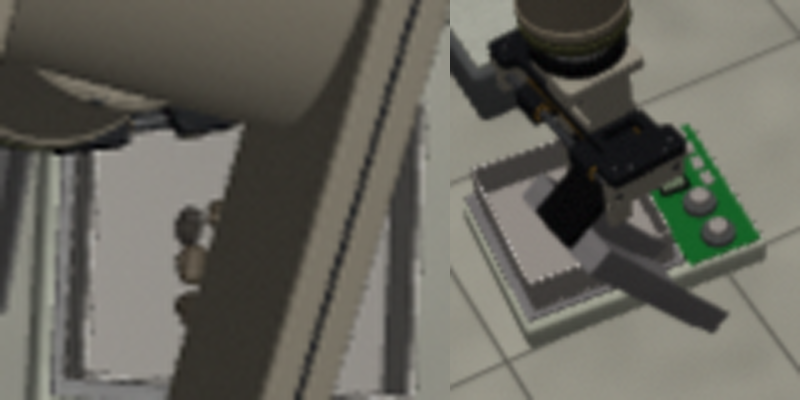

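The picture shows at least four stones in the basin, with the rest hidden under the forearm, and the tray still tipped and clear of the basin. I'll set the tray down in front of the lip, turning it level about its spout.

servo_tool(plan="-0.013 0 0.03 0;-0.013 0 0.06 0;-0.013 0 0.09 0;-0.013 0 0.11 0;-0.013 0 0.12 0;-0.013 0 0.122 0;-0.013 0 0.122 0;-0.013 0 0.122 0")

```text
t: 38.93
tool_pos: [0.5476, -0.1066, 0.2173]
orientation: [3.137, 0.155, 0.004]
force: [-0.3, 0.4, -1.6]
opening: 0.0499
gripper_force: 30.0
```

servo_tool(plan="0 0 0 0;0 0 0 0;0 0 0 0;0 0 0 0;0 0 0 0", grip_force=4)

```text
t: 39.35
tool_pos: [0.5468, -0.1063, 0.2158]
orientation: [3.138, 0.153, 0.001]
force: [0.5, 0.3, -1.5]
opening: 0.0501
gripper_force: 4.0
```

```bash
python3 g.py 670,-92,47,-84.4
```

```text
now [ 546.8 -106.3  215.8] ang -84.4 tilt 0.03 t 39.35 op 50.1 gf 4.0 F [ 0.5  0.3 -1.5] q [-0.28  0.02  1.64 -0.    1.48  1.19]
670,-92,47,-84.4 -> 0.1240 -0.0022 0.1688  -0.0 q6~77 r 676 rows 5.0
```

servo_tool(plan="0.008 0 0.008 0;0.018 0 0.014 0;0.027 0 0.02 0;0.035 0 0.026 0;0.044 0 0.034 0;0.053 0 0.041 0;0.062 0 0.049 0;0.07 0 0.058 0;0.078 0 0.067 0;0.086 0 0.077 0;0.092 0 0.086 0;0.092 0 0.086 0")

```text
t: 40.35
tool_pos: [0.6375, -0.0968, 0.1265]
orientation: [-3.137, -0.154, 0.006]
force: [-0.7, -0.2, -2.0]
opening: 0.0501
gripper_force: 4.0
```

servo_tool(plan="0.005 0 0.009 0;0.01 0 0.018 0;0.016 0 0.027 0;0.02 0 0.036 0;0.023 0 0.045 0;0.026 0 0.053 0;0.028 0 0.061 0;0.03 0 0.068 0;0.031 0 0.074 0;0.032 0 0.079 0;0.032 0 0.081 0;0.032 0 0.081 0")

```text
t: 41.35
tool_pos: [0.6703, -0.0942, 0.0485]
orientation: [3.138, 0.153, 0.001]
force: [1.1, -0.4, -0.8]
opening: 0.0498
gripper_force: 4.0
```

```bash
python3 g.py 670,-92,47,-84.4
python3 - <<'E'
from h import *
c=cam('scene');im=c['image'];cv2.imwrite('pics/s10.png',im)
# tray corner predictions if flat
P=np.array([671,-92]);x=np.array([.995,.098]);y=np.array([-.098,.995])
m=cv2.cvtColor(im,cv2.COLOR_BGR2HSV)
for th in(0,5,10):
  t=np.radians(th);h=221*np.cos(t)-38*np.sin(t);d=221*np.sin(t)+38*np.cos(t);print(th,[np.round(proj(c,[*( (P-h*x+s*y)/1000),.049-d/1000])).tolist() for s in(55,-55)])
g=cv2.Canny(im,60,150);print('H',[ (u,v) for v in range(150,190) for u in range(300,340) if g[v,u]][:0])
E
```

```text
now [670.3 -94.2  48.5] ang -84.4 tilt 0.02 t 41.35 op 49.8 gf 4.0 F [ 1.1 -0.4 -0.8] q [-0.22  0.48  1.42  0.    1.24  1.26]
670,-92,47,-84.4 -> -0.0001 -0.0022 0.0015  -0.0 q6~77 r 676 rows 0.1
0 [[318.0, 176.0], [300.0, 155.0]]
5 [[318.0, 179.0], [300.0, 159.0]]
10 [[316.0, 183.0], [299.0, 163.0]]
H []
```

servo_tool(plan="0 0 0 0;0 0 0 0;0 0 0 0;0 0 0 0", grip=-0.4)

```text
t: 41.73
tool_pos: [0.6701, -0.0943, 0.0486]
orientation: [3.138, 0.153, 0.0]
force: [-0.2, 0.5, -0.5]
opening: 0.0646
gripper_force: 0.0
```

servo_tool(plan="0 0 0 0;0 0 0 0;0 0 0 0;0 0 0 0;0 0 0 0;0 0 0 0", grip=1, grip_force=15)

```text
t: 42.23
tool_pos: [0.6701, -0.0942, 0.0485]
orientation: [3.138, 0.153, 0.0]
force: [-0.3, -0.2, 0.5]
opening: 0.0501
gripper_force: 15.0
```

servo_tool(plan="0 -0.008 0 0;0 -0.016 0 0;0 -0.024 0 0;0 -0.032 0 0;0 -0.04 0 0;0 -0.048 0 0;0 -0.055 0 0;0 -0.062 0 0;0 -0.067 0 0;0 -0.067 0 0;0 -0.067 0 0")

```text
t: 43.15
tool_pos: [0.6636, -0.0269, 0.0485]
orientation: [-3.138, -0.154, -0.0]
force: [0.5, 0.5, 0.5]
opening: 0.0502
gripper_force: 15.0
```

servo_tool(plan="0 0 0 0;0 0 0 0;0 0 0 0;0 0 0 0;0 0 0 0;0 0 -0.04 0;0 0 -0.08 0;0 0 -0.12 0;0 0 -0.14 0;0 0 -0.14 0;0 0 -0.14 0", grip=-1)

```text
t: 44.07
tool_pos: [0.6648, -0.0278, 0.1909]
orientation: [3.137, 0.153, 0.007]
force: [-1.1, -0.1, -0.7]
opening: 0.093
gripper_force: 0.0
```

```bash
python3 g.py 540,-60,220,-40 374,-284,130,-5 374,-284,72,-5
```

```text
now [664.8 -27.8 190.9] ang -84.4 tilt 0.25 t 44.0667 op 93.0 gf 0.0 F [-1.1 -0.1 -0.7] q [-0.12  0.32  1.35 -0.    1.46  1.35]
540,-60,220,-40 -> -0.1274 0.0199 -0.0291  -44.4 q6~34 r 543 rows 6.2
374,-284,130,-5 -> -0.2783 0.0168 0.0900  -35.0 q6~-32 r 470 rows 7.0
374,-284,72,-5 -> 0.0000 0.0000 0.0580  0.0 q6~-32 r 470 rows 1.4
```

Next I'll move partway with the gripper closing, then count the stones and check the basin and tray numerically.

servo_tool(plan="-0.127 0.02 -0.03 -44.4;-0.127 0.02 -0.03 -44.4;-0.127 0.02 -0.03 -44.4;-0.127 0.02 -0.03 -44.4;-0.127 0.02 -0.03 -44.4;-0.127 0.02 -0.03 -44.4;-0.127 0.02 -0.03 -44.4;-0.127 0.02 -0.03 -44.4;-0.127 0.02 -0.03 -44.4", grip=1, grip_force=10)

```text
t: 44.82
tool_pos: [0.5386, -0.0597, 0.2171]
orientation: [-2.849, -1.321, 0.003]
force: [-0.4, 0.7, -0.0]
opening: 0.0378
gripper_force: 0.0
```

```bash
cat > k.py <<'E'
from m import *
c=cam('top');im=c['image'];hsv=cv2.cvtColor(im,cv2.COLOR_BGR2HSV)
A=np.radians(-5);X=np.array([np.cos(A),np.sin(A),0]);Y=np.array([-np.sin(A),np.cos(A),0])
P=np.array([proj(c,(np.array([511,-320,53])+x*X+y*Y)/1000) for x,y in((-70,-76),(70,-76),(70,70),(-70,70))],np.int32)
m=np.zeros(im.shape[:2],np.uint8);cv2.fillConvexPoly(m,P,1);print(np.median(hsv[m>0],0))
k=m&(hsv[...,2]<115).astype(np.uint8);N,_,st,ce=cv2.connectedComponentsWithStats(k)
for s,q in zip(st[1:],ce[1:]):
    if s[4]>5:print(s[4],s[2:4],np.round(q),np.round(ray(c,*q,.06)[:2]*1000))
fl=((hsv[...,2]>120)&(hsv[...,2]<160)).astype(np.uint8)
for q in big(roi((hsv[...,2]<60).astype(np.uint8),440,165,495,200)):print('plate',*rect(c,q,.066))
cv2.imwrite('pics/k.png',im)
E
python3 k.py; python3 g.py 374,-284,130,-5 374,-284,72,-5
python3 - <<'E'
import cv2,numpy as np
v=cv2.cvtColor(cv2.imread('pics/k.png'),cv2.COLOR_BGR2GRAY)[165:235,430:512]
for r in v[::2]:print(''.join('#' if x<75 else '+' if x<110 else '.' if x<125 else ' ' for x in r))
E
```

```text
[ 19.  16. 141.]
123 [ 9 51] [448. 197.] [ 530. -253.]
193 [21 18] [468. 201.] [ 517. -306.]
51 [9 8] [475. 214.] [ 482. -323.]
98 [12 14] [466. 219.] [ 468. -297.]
plate [666.4 -30.9] [58.6 56.7] 79.6 [[633, -55], [689, -65], [700, -7], [644, 3]]
now [538.8 -59.7 217.4] ang -40.2 tilt 0.1 t 44.8667 op 33.6 gf 0.0 F [-0.5 -0.8  0. ] q [-0.2  -0.01  1.68  0.    1.48  0.5 ]
374,-284,130,-5 -> -0.2777 0.0190 0.0874  -35.2 q6~-32 r 470 rows 7.0
374,-284,72,-5 -> 0.0000 0.0000 0.0580  0.0 q6~-32 r 470 rows 1.4
...........+++++##+.++++#+++..                                                    
..............++##+...+##...+.                                                    
..............+##++...+#+...++........                                            
..............+##+...++#....+.+.+++...... ........ .+.    .........               
.............+###+...+##...++#############++++.        ..+..++........ ......     
++++++.+.....+##+....+#+....      ....++++++#########################++++.        
++++++++++++++##+...++#.....                                 ....++++++########+  
++++++++
[... 1610 characters left out ...]
  +###+                        #####+    
#########+....+#+....          ########+                               .#####+    
#########+...++#.....             ###+###+                             .#####+    
#########+...+#+.....             +##+###+.                            .#####+    
########+....+#+....                +####+                             +####+.    
########+....+#.....                                                   +####+.    
########+...+#+.....                                                   +####+     
#######+....+#+...+#++#+++..           . ...                           +####+ .   
#######+...++#....+.....................+++++##++#++++.         ...  .++####+
```

The basin holds seven stones by blob area: one of 51 px, one of 98 px (two stones) and one of 193 px (four stones). I'll press record.

servo_tool(plan="-0.2775 0.019 0.087 -35.2;-0.2775 0.019 0.087 -35.2;-0.2775 0.019 0.087 -35.2;-0.2775 0.019 0.087 -35.2;-0.2775 0.019 0.087 -35.2;-0.2775 0.019 0.087 -35.2;-0.2775 0.019 0.087 -35.2;-0.2775 0.019 0.087 -35.2;-0.2775 0.019 0.087 -35.2;-0.2775 0.019 0.087 -35.2")

```text
t: 45.7
tool_pos: [0.3746, -0.2848, 0.1309]
orientation: [-2.316, -2.12, -0.0]
force: [0.3, 0.8, 0.8]
opening: 0.0001
gripper_force: 0.0
```

```bash
python3 g.py 375,-284,75,-5
```

```text
now [ 374.6 -284.8  130.9] ang -5.1 tilt 0.08 t 45.7 op 0.1 gf 0.0 F [0.3 0.8 0.8] q [-0.76 -0.15  1.96  0.    1.33 -0.67]
375,-284,75,-5 -> 0.0008 0.0003 0.0559  -0.1 q6~-32 r 470 rows 1.3
```

servo_tool(plan="0 0 0.03 0;0 0 0.048 0;0 0 0.053 0;0 0 0.056 0;0 0 0.058 0;0 0 0.06 0;0 0 0.06 0;0 0 0.06 0")

```text
t: 46.37
tool_pos: [0.3763, -0.2849, 0.0726]
orientation: [2.311, 2.125, 0.001]
force: [0.3, 1.2, 3.2]
opening: 0.0005
gripper_force: 1.5
```

servo_tool(plan="0 0 0.0015 0;0 0 0.003 0;0 0 0.003 0;0 0 0.003 0")

```text
t: 46.7
tool_pos: [0.3763, -0.2852, 0.0708]
orientation: [2.311, 2.125, 0.001]
force: [-3.0, 7.5, 19.1]
opening: 0.0002
gripper_force: 9.6
```

servo_tool(plan="0 0 -0.04 0;0 0 -0.08 0;0 0 -0.12 0;0 0 -0.12 0")

```text
t: 47.03
tool_pos: [0.3784, -0.2879, 0.1976]
orientation: [2.303, 2.117, 0.001]
force: [1.5, -1.0, 0.5]
opening: 0.0003
gripper_force: 0.0
```

servo_tool(plan="0.1 -0.03 -0.05 0;0.2 -0.03 -0.05 0;0.25 -0.03 -0.05 0;0.25 -0.03 -0.05 0;0.25 -0.03 -0.05 0;0.25 -0.03 -0.05 0;0.25 -0.03 -0.05 0;0.25 -0.03 -0.05 0")

```text
t: 47.7
tool_pos: [0.3667, -0.0309, 0.239]
orientation: [2.306, 2.131, 0.002]
force: [-0.4, -0.7, 0.3]
opening: 0.0009
gripper_force: 0.0
```

```bash
python3 g.py; python3 k.py
python3 - <<'E'
import cv2,numpy as np
im=cv2.imread('pics/k.png');v=cv2.cvtColor(im,cv2.COLOR_BGR2GRAY)
for r in v[138:232:2,345:405]:print(''.join('#' if x<75 else '+' if x<105 else '.' if x<135 else ' ' for x in r))
print()
for r in v[180:260:3,185:240:1]:print(''.join('#' if x<30 else '+' if x<70 else '.' if x<120 else ' ' for x in r))
E
```

```text
now [366.7 -30.9 239. ] ang -4.5 tilt 0.12 t 47.7 op 0.9 gf 0.0 F [-0.4 -0.7  0.3] q [-0.22 -0.55  2.07  0.    1.62 -0.14]
[ 19.  16. 139.]
194 [21 18] [468. 201.] [ 517. -306.]
51 [9 8] [475. 214.] [ 482. -323.]
98 [12 14] [466. 219.] [ 468. -297.]
plate [666.3 -25. ] [17.  50.7] 4.8 [[656, 0], [660, -51], [677, -50], [673, 1]]
............................ ..  .      . ..................
.......................... .. . ... .  .....................
........................... ... .... .......................
..................++++#######+..............................
...........##################+..............................
..........+##################...............................
..........#################+.....+++++......................
..............+++++##########+++++...#+.....................
++########+++++......................++.....................
+....................................+#.....................
+.....................................#.....................
        ..............................#+++++++++++++++++++++
++++... .............................
[... 2839 characters left out ...]
######++......++++...++#########+.         
        .########++......++++...+###########.          
       .+########+......++++...+###########+.          
       .########+......++++...+############.           
      .+#######+......++++...+############+.           
      .########+............+#############.            
     .#############++......+#############+.            
     +###################################.             
    .###################################+.             
    +###################################.              
   .###################################+.              
        ..+++##########################.            ...
                           ..+++######+.
```

Run:
```python
import cv2,numpy as np
a,b=[cv2.cvtColor(cv2.imread('pics/'+n),cv2.COLOR_BGR2GRAY) for n in('raw.png','k.png')]
print('right wall/top shift',[cv2.phaseCorrelate(np.float32(a[s]),np.float32(b[s])) for s in(np.s_[175:240,495:515],np.s_[165:182,430:515])])
m=np.float32
d=cv2.absdiff(a,b)[165:240,425:520];print('changed',(d>30).sum(),np.argwhere(d>30).min(0),np.argwhere(d>30).max(0))
```

```text
right wall/top shift [((0.020653550235369522, -0.03670472090456656), 0.9786235079169273), ((0.03205200555039056, 0.018907315515921397), 1.0040346322236238)]
changed 332 [29 35] [61 55]
```

The basin has not moved, so everything is in place and I'll hand the job in.

```bash
python3 -c "
from plant import robot
print(robot.close_job())"
```

```text
the job is handed in; nothing more can be done
None
```

I handed the job in at about 48 s: tare was pressed first, all seven stones were wiped into the tray and tipped into the basin, and record was pressed. The last checks showed the basin unmoved, the empty tray under the lip and the scraper upright on its mat; the judge's verdict was not shown.

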